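Load the watch-parts baskets and screw the cleaning pot shut

TASK

Flip both yellow spring clips off the red crate, lift its clear lid off and set it right way up on the bench beside the crate, and stand every brass parts basket from the crate in the steel cleaning pot. Then set the blue screw lid on top of the pot's thread, turn it backward (anticlockwise from above) until it drops into the thread start, and screw it forward (clockwise) until it is fully home and stops. Put the clear lid squarely back on the empty crate (the clips may stay open) and do not disturb the other tools on the bench.

Things in the scene. Friction and masses are not known exactly. Their poses are not given: they have to be found in the camera images.
- tray: Red open tray of the clip crate, fixed to the bench, 160 (its x) x 120 (its y) x 46 mm high, walls 4 mm, inner floor 4 mm above the bench. Origin: centre of its underside. A spring clip sits at each end of its x axis.
- clip_near (a joint): Hinge of the clip at the tray's -x end (towards the robot), rad: 0 = clipped over the lid's edge, 0.95 = flipped fully outward and down. Over-centre spring: pressing the yellow tab down takes about 5 N at first; past 0.45 it snaps open by itself to 0.95 and stays there (released before 0.45 it snaps shut).
- clip_far (a joint): The same for the clip at the tray's +x end.
- clip_near_tab (a point): Top face of the near clip's yellow tab, the place to press; it rides with the clip. Clipped, the tab is level, 54 mm above the bench, 40 x 34 mm, pointing outward from the tray; this point is 30 mm outward of the hinge axis (which is 32 mm above the bench, 8 mm outside the tray wall). Pressed straight down here to about 28 mm above the bench, the clip is thrown.
- clip_far_tab (a point): The same point on the far clip.
- crate_lid: Clear domed crate lid, 164 (x) x 124 (y) mm over its flange, 0.22 kg. Origin: centre of the flange's underside, z up. On top a red handle bar, 80 mm long along the lid's x, 16 mm thick, from 33 to 63 mm above the origin. On the crate it lies loose on the tray rim (46 mm above the bench), its x along the tray's x; the basket stems reach 25 mm up into it.
- basket0: Brass parts basket, standing upright in the crate (may be absent): body 24 mm diameter and 40 mm high, then a steel stem of 12 mm diameter up to 67 mm. Origin: centre of its underside. 60 g. Grip it by the stem from above.
- basket1: Brass parts basket, standing upright in the crate (may be absent): body 24 mm diameter and 40 mm high, then a steel stem of 12 mm diameter up to 67 mm. Origin: centre of its underside. 60 g. Grip it by the stem from above.
- basket2: Brass parts basket, standing upright in the crate (may be absent): body 24 mm diameter and 40 mm high, then a steel stem of 12 mm diameter up to 67 mm. Origin: centre of its underside. 60 g. Grip it by the stem from above.
- basket3: Brass parts basket, standing upright in the crate (may be absent): body 24 mm diameter and 40 mm high, then a steel stem of 12 mm diameter up to 67 mm. Origin: centre of its underside. 60 g. Grip it by the stem from above.
- basket0_top (a point): Top end of the stem of basket0, 67 mm above its origin.
- basket1_top (a point): Top end of the stem of basket1, 67 mm above its origin.
- basket2_top (a point): Top end of the stem of basket2, 67 mm above its origin.
- basket3_top (a point): Top end of the stem of basket3, 67 mm above its origin.
- pot: Steel cleaning pot, fixed to the bench: 104 mm across at the foot, rim 50 mm high, mouth 76 mm inside diameter, inner floor 10 mm above the bench, off-white five-start thread round the neck. Origin: centre of its underside. Baskets stand side by side in it, up to four about 21 mm from its axis; their stems stick up above the rim and go inside the lid's dome.
- pot_mouth (a point): Centre of the pot's mouth, at rim height. Thread: 94 mm over the thread, neck 82 mm. At most 1 rad of backward turning brings the lid to a start, where it drops 8 mm and meets a stop, so it turns back no further; from there 1 rad forward brings it home while it sinks 4 mm. Turned forward on top of the thread it only meets a stop.
- pot_lid: Blue domed screw lid, mouth down, 107 mm diameter, 54 mm high, 0.25 kg, five lugs inside its lower edge. Origin: centre of the lower edge, z up. Its origin is 42 mm above the pot's when it rides on top of the thread (up to 3 mm more over a small stop), 34 mm once dropped into the thread start, 30 mm when fully home (31.5 mm is near enough). It may be set on up to 2 mm off centre.
- pot_lid_grip (a point): Middle of the white handle bar on the screw lid: 74 mm long along the lid's x, 16 mm thick, from 54 to 84 mm above the lid's origin; this point is 69 mm above the origin.
- blower_orange: Bystander: orange rubber dust blower, not to be disturbed.
- blower_blue: Bystander: blue rubber dust blower, not to be disturbed.
- screwdriver: Bystander: green screwdriver, not to be disturbed.
- pliers: Bystander: yellow pliers, not to be disturbed.
- watch: Bystander: steel watch, not to be disturbed.
- loupe: Bystander: black eye loupe, not to be disturbed.

How it is judged:
On the way, in this order (a step that is already met when the one before it is completed fails the run):
1. both clips are flipped off the crate lid (value of joint each of clip_near, clip_far above 0.8 rad), for 0.2 s.
2. the crate lid stands on the bench, clear of the crate (horizontal distance between crate_lid and tray above 0.12 m and height (world z) of crate_lid below 0.006 m and angle between crate_lid's own z axis and vertical below 0.08 rad and linear speed of crate_lid below 0.03 m/s), for 0.2 s.
3. every basket is in the pot (horizontal distance between each of basket0_top, basket1_top, basket2_top, basket3_top and pot below 0.04 m and horizontal distance between each of basket0, basket1, basket2, basket3 and pot below 0.036 m and z of each of basket0, basket1, basket2, basket3 in the frame of pot below 0.025 m and linear speed of each of basket0, basket1, basket2, basket3 below 0.03 m/s), for 0.2 s.
4. the screw lid is set on, level and on top of the thread, not yet in it (horizontal distance between pot_lid and pot below 0.006 m and angle between pot_lid's own z axis and vertical below 0.06 rad and z of pot_lid in the frame of pot between 0.0395 and 0.048 m), for 0.1 s.
5. the screw lid has dropped into the thread start (horizontal distance between pot_lid and pot below 0.006 m and angle between pot_lid's own z axis and vertical below 0.06 rad and z of pot_lid in the frame of pot between 0.0325 and 0.036 m), for 0.1 s.
6. the screw lid is screwed fully home (horizontal distance between pot_lid and pot below 0.006 m and angle between pot_lid's own z axis and vertical below 0.06 rad and z of pot_lid in the frame of pot below 0.0315 m), for 0.2 s.
At the end, for the whole second after the job is handed in: Baskets in the pot (underside under 25 mm, stem within 40 mm of its axis); screw lid home (origin 28 to 31.5 mm above the pot's, within 6 mm of its axis, level to 0.06 rad); crate lid back on the tray (within 10 mm, square to 0.12 rad, level, flange on the rim); all at rest (all of step 3 and all of step 6 and z of pot_lid in the frame of pot above 0.028 m and horizontal distance between crate_lid and tray below 0.01 m and z of crate_lid in the frame of tray between 0.044 and 0.048 m and angle between the x axis of crate_lid and the x axis of tray, either way round below 0.12 rad and angle between crate_lid's own z axis and vertical below 0.04 rad and linear speed of crate_lid below 0.03 m/s and linear speed of pot_lid below 0.02 m/s); the robot touches nothing.
It fails at once if a bystander was disturbed (moved more than 40 mm) (distance of any of blower_orange, blower_blue, screwdriver, pliers, watch, loupe from where it was at the start of the episode above 0.04 m).
Of basket0, basket1, basket2, basket3 only 2 to 4 are there at a start; the rules pass over those that are not, and their reading is None.
At some moment in a run one of pot_lid may be knocked a few centimetres aside while the robot is not near it.
It also fails if it takes over 208 s, if anything falls off the work surface, if the arm or the gripper's body presses on something with over 40 N, if the wrist force passes 120 N, or if a joint passes its speed limit or range.

ROBOT

A 6-joint arm with a two-finger parallel gripper is mounted at the origin on the work surface. World frame = base frame: x ahead of the robot, y to its left, z up, the work surface at z = 0. Lengths are in m, angles in rad, forces in N, time in s.
With the tool pointing down it reaches from about 0.35 to 0.775 m from the base axis. Payload 7.3 kg.
Tool frame: the origin (TCP) lies midway between the tips of the shut fingers; the grasp point (between the pads) lies 19 mm behind it; z points along the fingers, y is the direction in which the jaws open and shut (so a half turn about z gives the same grasp; the last joint's range is limited). The gripper opens to 92 mm and grips with 3 to 60 N. Pads are 19 mm wide; open, the fingers measure 130 mm over their backs; the gripper's body (75 mm by 190 mm) begins 47 mm behind the grasp point.
Start: joints at [-1.307, 0.342, 1.524, -0, 1.275, -0.146], TCP at [0.209, -0.482, 0.227] pointing down, gripper open.
Joint ranges: [-2.53, 2.53], [-0.77, 2.02], [0.04, 2.7], [-1, 4.14], [0.28, 2.66], [-3.11, 3.11]. Speed limits (rad/s): [2.57, 2.57, 3.14, 3.14, 3.14, 3.14].

INTERFACE

Orientations are given as [roll, pitch, yaw] about the fixed x, y, z axes, in that order (R = Rz(yaw) Ry(pitch) Rx(roll)).
In Python, from cell import robot gives the robot as it stands.
- The arm moves only by the tool step_arm, never from a script. Its argument "moves" is a list that holds one entry, the list of rows, each a list of 4 numbers: the shift along the tool's x, y, z in m, then the turn about the tool's z in rad. In form: [[[dx, dy, dz, roll], ...]]. A call has 1 to 8 rows; each row shifts and turns the commanded pose from where the row before left it, along the tool's axes as they then stand; what a row does not reach is not made up. A row lasts 1/12 s, in which the tool goes at most 41.7 mm and 7.16 degrees, less where a joint would pass 70% of its speed; a pose out of reach is approached as far as the arm can. A call with a gripper value outside its range is refused whole. "hand" is the opening, from 0 (shut) to 1 (fully open), set as the call begins (left out, the last holds). The fingers move at their own pace and stop on an object; "force" is the grip in N (left out, the last holds). Time passes only in rows, so rows that do not move let the fingers close. It gives the time, the measured TCP pose, the force and the opening at its end, in the units of the state.
- robot.observe(): the state, without advancing time (a new reading comes with each control period).
- robot.read_camera(name): name is "scene" or "top" or "wrist"; returns a dict with "frame" (400x640x3 uint8, red, green, blue), "fovy" (degrees; the focal length in pixels is half the picture's height over the tangent of half this angle, whatever the lens; pixels are square), "cx", "cy" (the principal point, pixels), "R" (3x3) and "t" (3): a world point X has camera coordinates R X + t. Camera axes: x right, y down, z forward; pixel columns grow to the right and rows downward; lengths in m; the calibration is good to about 2 mm. A picture is of the moment at which its call begins. There is no depth.
- robot.hand_in(): hands the job in, once; it reports no verdict.
The state is a dict: "time": time; "qpos": joint angles; "qvel": joint speeds; "joint_efforts": joint torques, N m; "tool_pos": TCP position; "tool_rot": TCP orientation; "contact_force": force on the tool from outside, world axes, zero at the start; "torque": the same for the moment, N m; "opening": finger opening in m.
Only numpy, scipy, OpenCV 4.12 (cv2) and the standard library are available. Lean on these libraries where they do the work, as an engineer would, in place of code of your own. Each camera call takes 0.05 s, during which the arm holds its last target.

## Working session

There is one attempt and no reset: what is moved stays moved. The work goes in short steps, Python scripts to look and compute and a tool call to move; the robot and the scene stay as the last step left them, time stands still between calls to the robot, and variables do not carry over. Pictures are saved under pics/ and viewed, and the job is handed in when it is done.

Besides the shell and the picture viewer there is one more tool, called after "Request:" as name(argument=value, ...), one argument or row to a line, values as JSON. step_arm: Moves the arm, as the interface text tells. Its arguments: {"type":"object","properties":{"moves":{"type":"array","items":{"type":"array","items":{"type":"array","items":{"type":"number"}}}},"hand":{"type":"number"},"force":{"type":"number"}},"required":["moves"]}

```bash
ls; mkdir -p pics
cat > h.py <<'E'
import numpy as np, cv2
from cell import robot
def cam(name, save=None):
    d=robot.read_camera(name)
    if save: cv2.imwrite('pics/'+save+'.png', d['frame'][:,:,::-1])
    d['f']=200/np.tan(np.radians(d['fovy'])/2); d['R']=np.array(d['R']); d['t']=np.array(d['t'])
    return d
def ray(d,u,v):
    c=-d['R'].T@d['t']; r=d['R'].T@np.array([(u-d['cx'])/d['f'],(v-d['cy'])/d['f'],1]); return c,r
def onz(d,u,v,z):
    c,r=ray(d,u,v); return c+r*(z-c[2])/r[2]
def proj(d,X):
    p=d['R']@np.array(X)+d['t']; return d['f']*p[:2]/p[2]+[d['cx'],d['cy']]
def st():
    o=robot.observe(); np.set_printoptions(precision=4,suppress=True)
    for k in ['time','tool_pos','tool_rot','contact_force','opening','qpos']: print(k,np.round(o[k],4))
E
python3 - <<'E'
from h import *
st()
for n in ['scene','top','wrist']:
    d=cam(n,n+'0'); print(n,d['fovy'],d['cx'],d['cy'],-d['R'].T@d['t'],d['R'])
E
```

```text
pics
time 0.0
tool_pos [ 0.2091 -0.4811  0.226 ]
tool_rot [-3.14   -0.0002  0.4098]
contact_force [-0.2859 -0.0501  1.2658]
opening 0.0917
qpos [-1.307   0.3428  1.5251  0.      1.2754 -0.146 ]
scene 54.13766723956858 315.4212328444799 200.1501671030903 [ 1.1703 -0.1144  0.8209] [[ 0.1046  0.9945 -0.0068]
 [ 0.7627 -0.0846 -0.6412]
 [-0.6382  0.0619 -0.7674]]
top 53.51165051926399 316.47056103413365 204.17788464537446 [ 0.39   -0.0515  0.8645] [[ 0.0176 -0.9998 -0.0023]
 [-0.9781 -0.0167 -0.2076]
 [ 0.2075  0.0059 -0.9782]]
wrist 67.95229159688637 320.7145626765652 196.14911379538214 [ 0.2703 -0.4552  0.3838] [[ 0.3979 -0.9174 -0.0025]
 [-0.8882 -0.3859  0.2496]
 [-0.2299 -0.0971 -0.9683]]
```

View pics/scene0.png

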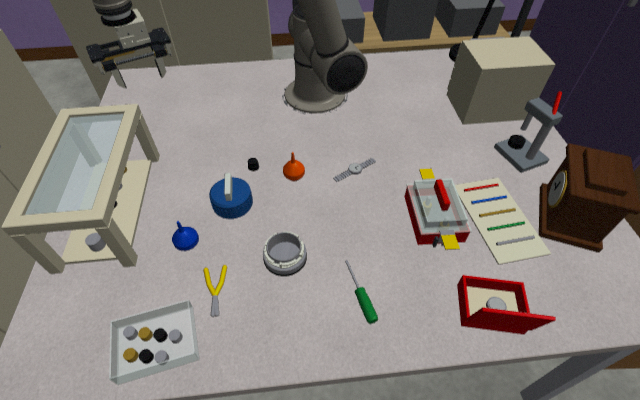

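View pics/top0.png

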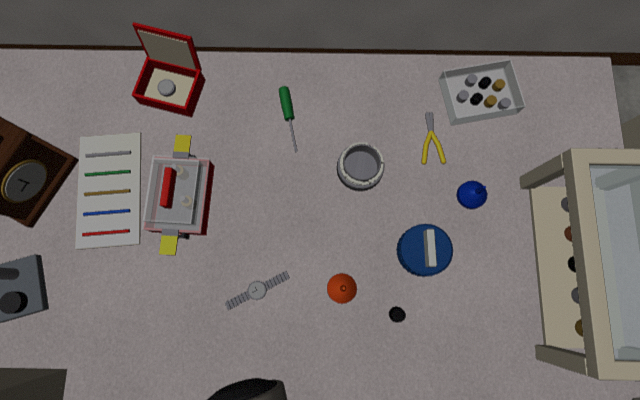

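View pics/wrist0.png

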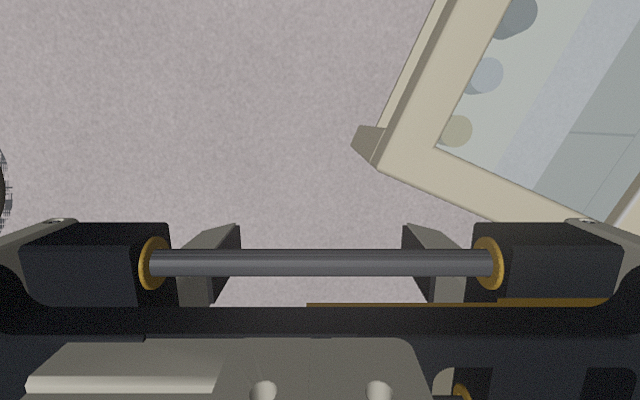

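Scene and top show the crate at top (180,195), pot at (361,167), blue lid at (425,250), watch, blowers, pliers and screwdriver around. Now measure.

Run:
```python
from h import *
def blobs(d,lo,hi,mina=40):
    hsv=cv2.cvtColor(d['frame'],cv2.COLOR_RGB2HSV); m=cv2.inRange(hsv,lo,hi)
    n,l,s,c=cv2.connectedComponentsWithStats(m)
    return m,[(s[i],c[i],l==i) for i in range(1,n) if s[i][4]>mina]
for n in ['top','scene']:
    d=cam(n); f=d['frame']
    print('==',n,'yellow')
    for s,c,m in blobs(d,(22,150,120),(35,255,255))[1]: print(s,c,onz(d,*c,.054)[:2])
    print('red')
    for s,c,m in blobs(d,(0,150,60),(8,255,255))[1]: print(s,c,onz(d,*c,.1)[:2], onz(d,*c,.046)[:2])
    print('blue')
    for s,c,m in blobs(d,(100,120,40),(125,255,255))[1]: print(s,c,onz(d,*c,.03)[:2])
d=cam('top')
f=d['frame']
cv2.imwrite('pics/z1.png',cv2.resize(f[110:280,60:220],None,fx=4,fy=3.5,interpolation=cv2.INTER_CUBIC)[:,:,::-1])
cv2.imwrite('pics/z2.png',cv2.resize(f[130:290,320:480],None,fx=3.5,fy=3.5,interpolation=cv2.INTER_CUBIC)[:,:,::-1])
d=cam('scene');f=d['frame']
cv2.imwrite('pics/z3.png',cv2.resize(f[150:270,390:490],None,fx=5,fy=5,interpolation=cv2.INTER_CUBIC)[:,:,::-1])
```

```text
== top yellow
[422 131  24  33 282] [432.12765957 147.10992908] [ 0.69174829 -0.2933398 ]
[174 135  17  17 240] [181.87083333 142.72083333] [0.69271872 0.24672089]
[159 236  18  19 284] [168.00352113 244.74647887] [0.47187124 0.25568263]
red
[132  24  62  28 257] [164.39299611  34.45136187] [0.92281695 0.28959773] [0.96045227 0.31368834]
[133  82  61  27 141] [168.78014184  98.59574468] [0.7724358  0.26576285] [0.79944971 0.28817   ]
[160 168  12  39 275] [165.40363636 186.78545455] [0.58239825 0.25443404] [0.59598983 0.27604105]
[ 82 230  47   6 107] [104.47663551 232.20560748] [0.48943194 0.36413324] [0.49645731 0.39348829]
[327 274  30  29 517] [340.79497099 288.24371373] [ 0.39095128 -0.09554999] [ 0.39102098 -0.09866233]
blue
[457 181  30  28 651] [471.50230415 194.25960061] [ 0.59462055 -0.38087473]
[ 83 209  46   7 118] [105.70338983 211.94067797] [0.54226183 0.40518277]
[ 397  224   55   52 1788] [423.13422819 250.35123043] [ 0.47183469 -0.27186065]
== scene yellow
[420 169  14  10 116] [426.5        173.34482759] [0.47167801 0.25563339]
[441 235  19  14 201] [449.82587065 24
[... 384 characters left out ...]
06] [442.6407767 194.3592233] [0.58650405 0.25214849] [0.54277548 0.2796025 ]
[464 184  34   7  70] [480.65714286 187.        ] [0.57359494 0.35227575] [0.52889937 0.38723017]
[457 233  12   9  52] [461.73076923 236.5       ] [0.71114011 0.25573531] [0.67674787 0.28345801]
[417 235  18   9  91] [425.50549451 239.23076923] [0.70948392 0.17388326] [0.67496762 0.19547452]
[ 461  275   91   59 1338] [497.52316891 309.59342302] [0.88470138 0.26586565] [0.86331039 0.29434719]
blue
[ 210  178   42   40 1185] [231.0835443  198.83544304] [ 0.48334888 -0.27188717]
[472 196  35   7  71] [489.09859155 199.01408451] [0.55896484 0.4037787 ]
[172 221  27  29 500] [184.616 237.524] [ 0.59564494 -0.38097982]
```

View pics/z1.png

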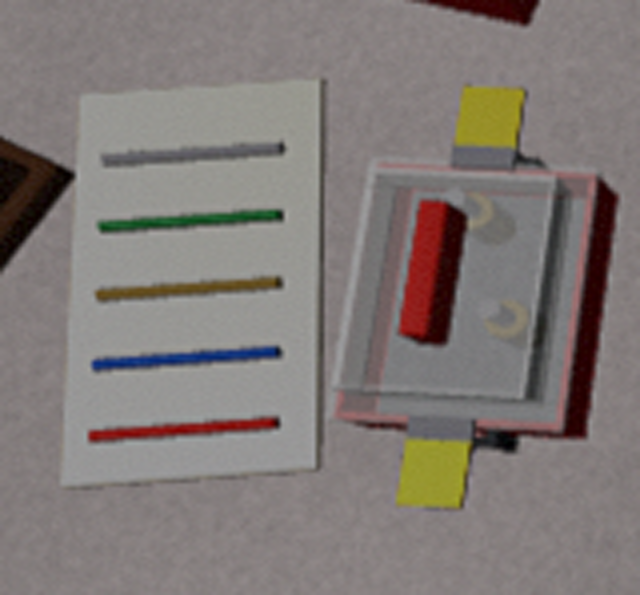

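View pics/z2.png

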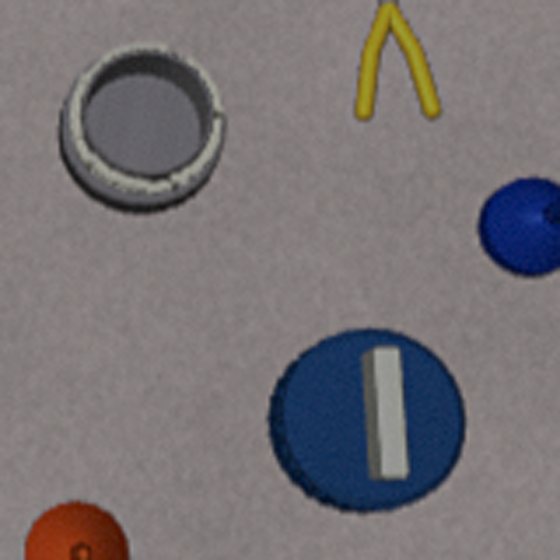

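View pics/z3.png

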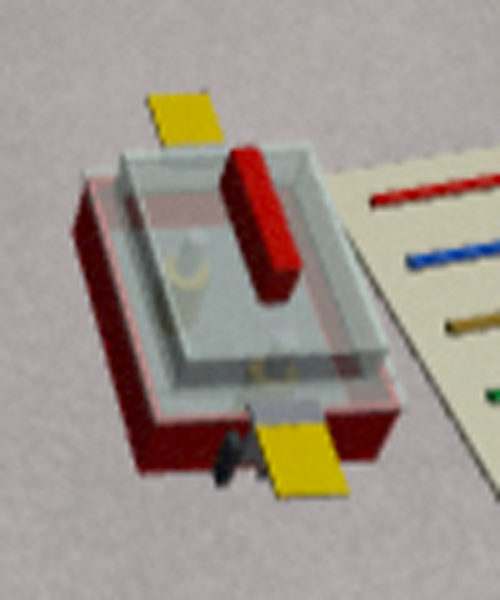

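Both baskets seem visible through the lid (a third could hide under the handle). Measuring the pot rim and blue lid by contours.

```bash
cat >> h.py <<'E'
def circ(P):
    A=np.c_[2*P,np.ones(len(P))]; s=np.linalg.lstsq(A,(P**2).sum(1),rcond=None)[0]
    return s[:2],np.sqrt(s[2]+s[:2]@s[:2])
def lidmeas(d):
    hsv=cv2.cvtColor(d['frame'],cv2.COLOR_RGB2HSV)
    m=cv2.inRange(hsv,(100,120,40),(125,255,255))
    n,l,s,c=cv2.connectedComponentsWithStats(m)
    i=1+np.argmax(s[1:,4]); mm=(l==i).astype(np.uint8)
    cn=max(cv2.findContours(mm,cv2.RETR_EXTERNAL,cv2.CHAIN_APPROX_NONE)[0],key=cv2.contourArea)
    hull=cv2.convexHull(cn); fill=cv2.drawContours(mm*0,[hull],-1,1,-1)
    x,y,w,h=cv2.boundingRect(hull); big=np.zeros_like(mm); big[max(0,y-12):y+h+12,x-5:x+w+5]=1
    bar=((hsv[...,1]<70)&(hsv[...,2]>150)&(fill>0)).astype(np.uint8)
    return hull,bar
E
python3 - <<'E'
from h import *
for n in ['top','scene']:
    d=cam(n); f=d['frame']; hsv=cv2.cvtColor(f,cv2.COLOR_RGB2HSV)
    u0,v0=(361,167) if n=='top' else (285,253)
    print(n, 'approx',onz(d,u0,v0,.05)[:2])
    X=onz(d,u0,v0,.05)
    # rays radial from centre: print profile
    for k in range(0,360,45):
        e=[]
        for r in np.arange(.02,.065,.003):
            p=proj(d,X+[r*np.cos(np.radians(k)),r*np.sin(np.radians(k)),0]); e.append(int(f[int(round(p[1])),int(round(p[0]))].mean()))
        print(k,e)
    hull,bar=lidmeas(d); c=cv2.moments(bar,True); print('bar',c['m00'],c['m10']/c['m00'],c['m01']/c['m00'],onz(d,c['m10']/c['m00'],c['m01']/c['m00'],.084)[:2])
    P=np.argwhere(bar)[:,::-1]; W=np.array([onz(d,*p,.084)[:2] for p in P]); w,v=np.linalg.eigh(np.cov(W.T)); print('yaw',np.arctan(v[1,1]/v[0,1]),np.sqrt(w*12))
E
```

```text
top approx [ 0.64574786 -0.14044643]
0 [100, 102, 101, 102, 99, 76, 45, 35, 42, 39, 59, 90, 142, 135, 128]
45 [99, 101, 97, 100, 96, 104, 61, 32, 80, 98, 150, 117, 124, 129, 124]
90 [99, 98, 99, 100, 102, 87, 112, 150, 118, 95, 93, 103, 130, 132, 131]
135 [101, 101, 100, 72, 122, 153, 127, 109, 97, 71, 23, 92, 134, 130, 128]
180 [101, 102, 78, 51, 107, 143, 104, 94, 87, 53, 34, 94, 131, 124, 125]
225 [98, 98, 103, 93, 71, 152, 139, 98, 92, 43, 107, 125, 124, 126, 126]
270 [97, 99, 100, 103, 98, 64, 81, 98, 145, 91, 100, 131, 127, 124, 125]
315 [98, 97, 99, 98, 102, 80, 53, 53, 55, 76, 107, 148, 132, 128, 128]
bar 144.0 430.7986111111111 246.51388888888889 [ 0.47432956 -0.27294193]
yaw 0.03209669075033895 [0.01294103 0.07209193]
scene approx [ 0.67944728 -0.13859024]
0 [105, 133, 192, 169, 122, 148, 146, 126, 114, 74, 61, 55, 36, 107, 168]
45 [99, 93, 112, 192, 177, 167, 142, 125, 125, 80, 67, 68, 141, 165, 165]
90 [134, 127, 129, 109, 103, 150, 193, 141, 124, 126, 169, 168, 165, 170, 170]
135 [131, 132, 132, 131, 96, 55, 52, 51, 51, 79, 152, 156, 160, 164, 169]
180 [133, 133, 130, 132, 75, 63, 63, 57, 63, 63, 61, 58, 74, 141, 170]
225 [130, 130, 130, 129, 131, 92, 81, 84, 80, 82, 82, 126, 191, 173, 163]
270 [130, 128, 131, 133, 131, 124, 67, 189, 190, 151, 104, 159, 164, 161, 165]
315 [122, 86, 58, 74, 74, 141, 184, 122, 129, 103, 56, 39, 121, 165, 163]
bar 81.0 227.1851851851852 185.4814814814815 [ 0.4844271 -0.2724454]
yaw 0.00404754673102874 [0.01326065 0.0545308 ]
```

```bash
cat >> h.py <<'E'
def go(x=None,y=None,z=None,yaw=None,per=.04):
    o=robot.observe(); p=np.array(o['tool_pos']); w=o['tool_rot'][2]
    t=np.array([p[i] if q is None else q for i,q in enumerate((x,y,z))]); yw=w if yaw is None else yaw
    d=t-p; c,s=np.cos(yw),np.sin(yw)
    v=np.array([c*d[0]+s*d[1], s*d[0]-c*d[1], -d[2]]); n=int(np.ceil(np.linalg.norm(v)/per))
    print('from',p.round(4),'yaw %.3f'%w,'turn %.3f'%((w-yw)),'tool delta',v.round(4),'rows',n,'each',(v/max(n,1)).round(4))
E
echo
```

Request:
step_arm(
  moves=[
    [[0,0,0,0.1125],[0,0,0,0.1125],[0,0,0,0.1125],[0,0,0,0.1125],[0.03,-0.025,0,0],[0.03,-0.025,0,0],[0.03,-0.025,0,0],[0.03,-0.025,0,0]],
  ],
  hand=0,
)

```text
time: 1.12
tool_pos: [0.3341, -0.3854, 0.2268]
tool_rot: [3.141, -0.0, -0.041]
contact_force: [0.3, -0.8, 0.6]
opening: 0.0432
```

Request:
step_arm(
  moves=[
    [[0.03,-0.027,0,0],[0.03,-0.027,0,0],[0.03,-0.027,0,0],[0.0,-0.04,0,0],[0.0,-0.04,0,0],[0.0,-0.04,0,0],[0.0,-0.04,0,0],[0.0,-0.04,0,0]],
  ],
)

```text
time: 1.78
tool_pos: [0.4341, -0.1075, 0.2268]
tool_rot: [3.141, -0.0, -0.041]
contact_force: [1.1, -0.2, 0.4]
opening: 0.0005
```

```bash
python3 -c "
from h import *
st();go(.464,.256,.12,-.04)"
```

```text
time 1.7833
tool_pos [ 0.4341 -0.1075  0.2268]
tool_rot [ 3.1414 -0.0003 -0.0405]
contact_force [ 1.1248 -0.1618  0.4008]
opening 0.0005
qpos [-0.4144  0.1989  1.7231 -0.      1.2192  1.1969]
from [ 0.4341 -0.1075  0.2268] yaw -0.041 turn -0.001 tool delta [ 0.0154 -0.3644  0.1068] rows 10 each [ 0.0015 -0.0364  0.0107]
```

Request:
step_arm(
  moves=[
    [[0.0015,-0.0364,0.0106,0],[0.0015,-0.0364,0.0106,0],[0.0015,-0.0364,0.0106,0],[0.0015,-0.0364,0.0106,0],[0.0015,-0.0364,0.0106,0],[0.0015,-0.0364,0.0106,0],[0.0015,-0.0364,0.0106,0],[0.0015,-0.0364,0.0106,0]],
  ],
)

```text
time: 2.45
tool_pos: [0.4579, 0.1831, 0.1415]
tool_rot: [3.142, -0.0, -0.04]
contact_force: [0.3, -1.0, 1.0]
opening: 0.0004
```

Request:
step_arm(
  moves=[
    [[0.0015,-0.0364,0.0106,0],[0.0015,-0.0364,0.0106,0],[0,0,0,0],[0,0,0,0]],
  ],
)

```text
time: 2.78
tool_pos: [0.4633, 0.2554, 0.1198]
tool_rot: [3.141, 0.001, -0.037]
contact_force: [-0.0, -0.7, -0.0]
opening: 0.001
```

```bash
python3 -c "
from h import *
st();go(.464,.256,.12,-.04);cam('scene','s1')"
```

```text
time 2.7833
tool_pos [0.4633 0.2554 0.1198]
tool_rot [ 3.1408  0.0014 -0.0366]
contact_force [-0.024  -0.7096 -0.0433]
opening 0.001
qpos [ 0.3589  0.4605  1.6617 -0.0002  1.0209  1.9665]
from [0.4633 0.2554 0.1198] yaw -0.037 turn 0.003 tool delta [ 0.0007 -0.0007 -0.0002] rows 1 each [ 0.0007 -0.0007 -0.0002]
```

View pics/s1.png

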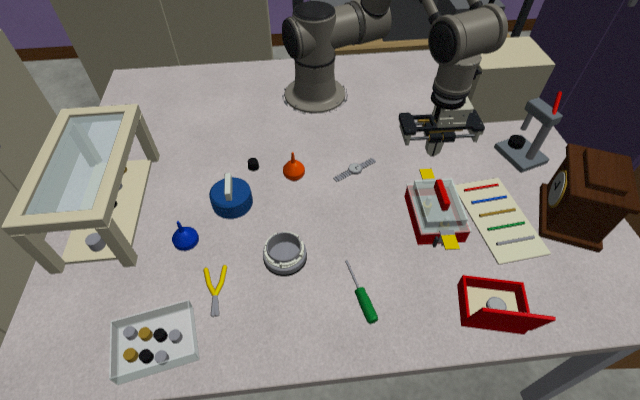

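The shut fingers hang over the near tab. Pressing.

Request:
step_arm(
  moves=[
    [[0,0,0.025,0],[0,0,0.025,0],[0,0,0.012,0],[0,0,0.01,0],[0,0,0.01,0],[0,0,0.008,0],[0,0,0.004,0],[0,0,0,0]],
  ],
)

```text
time: 3.5
tool_pos: [0.4592, 0.2526, 0.0316]
tool_rot: [3.14, 0.008, -0.042]
contact_force: [-30.1, -3.5, 54.7]
opening: 0.0004
```

Request:
step_arm(
  moves=[
    [[0,0,0,0],[0,0,-0.035,0],[0,0,-0.035,0],[0,0,-0.035,0],[0,0,-0.02,0],[0,0,0,0]],
  ],
)

```text
time: 4.0
tool_pos: [0.467, 0.2536, 0.1576]
tool_rot: [-3.138, -0.01, -0.042]
contact_force: [0.9, -0.2, 0.0]
opening: 0.0005
```

```bash
python3 -c "
from h import *
go(.700,.2465,.15,-.04)
f=cam('scene')['frame']
cv2.imwrite('pics/z4.png',cv2.resize(f[130:270,380:490],None,fx=4,fy=4,interpolation=cv2.INTER_CUBIC)[:,:,::-1])"
```

```text
from [0.467  0.2536 0.1576] yaw -0.042 turn -0.002 tool delta [ 0.2331 -0.0022  0.0076] rows 6 each [ 0.0388 -0.0004  0.0013]
```

View pics/z4.png

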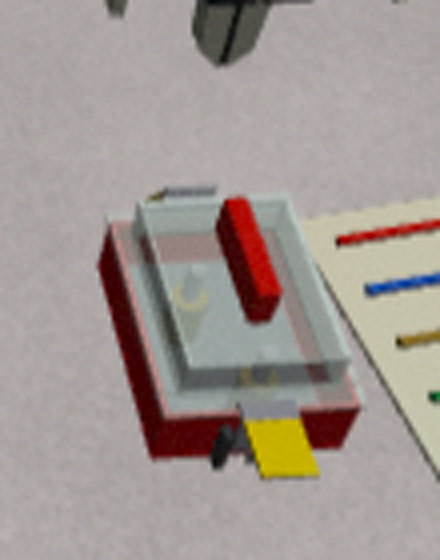

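Near clip is thrown (its tab no longer visible). For the far one I'll press slower and less deep, as the force was 55 N.

Request:
step_arm(
  moves=[
    [[0.0388,-0.0003,0,0],[0.0388,-0.0003,0,0],[0.0388,-0.0003,0,0],[0.0388,-0.0003,0,0],[0.0388,-0.0003,0,0],[0.0388,-0.0003,0,0],[0,0,0,0],[0,0,0,0]],
  ],
)

```text
time: 4.72
tool_pos: [0.6973, 0.2442, 0.1475]
tool_rot: [3.14, 0.005, -0.043]
contact_force: [0.1, 0.9, 0.1]
opening: 0.0006
```

```bash
python3 -c "
from h import *
go(.699,.2465,.06,-.04)"
```

```text
from [0.6973 0.2442 0.1475] yaw -0.043 turn -0.003 tool delta [ 0.0016 -0.0024  0.0875] rows 3 each [ 0.0005 -0.0008  0.0292]
```

Request:
step_arm(
  moves=[
    [[0.001,-0.001,0.03,0],[0.001,-0.001,0.03,0],[0,0,0.025,0],[0,0,0.008,0],[0,0,0.008,0],[0,0,0.006,0],[0,0,0.004,0],[0,0,0,0]],
  ],
)

```text
time: 5.38
tool_pos: [0.7009, 0.2476, 0.0439]
tool_rot: [-3.141, -0.007, -0.041]
contact_force: [0.2, 0.6, -0.2]
opening: 0.0009
```

```bash
python3 -c "
from h import *
st()
f=cam('scene')['frame']
cv2.imwrite('pics/z5.png',cv2.resize(f[130:270,380:490],None,fx=4,fy=4,interpolation=cv2.INTER_CUBIC)[:,:,::-1])"
```

```text
time 5.3833
tool_pos [0.7009 0.2476 0.0439]
tool_rot [-3.1407 -0.0071 -0.0409]
contact_force [ 0.2358  0.5531 -0.1969]
opening 0.0009
qpos [ 0.237   0.9017  1.0221 -0.0011  1.2106  1.8491]
```

View pics/z5.png

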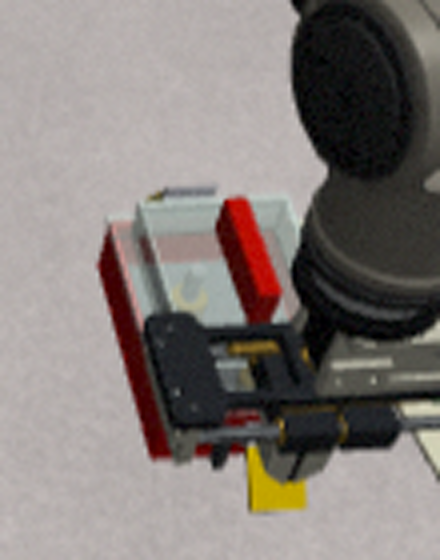

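Request:
step_arm(
  moves=[
    [[0,0,-0.03,0],[0,0,-0.035,0],[0,0,-0.03,0],[-0.03,0,-0.01,0],[-0.03,0,0,0],[0,0,0,0]],
  ],
  hand=0.6,
)

```text
time: 5.93
tool_pos: [0.6319, 0.2511, 0.1467]
tool_rot: [3.141, 0.006, -0.038]
contact_force: [-0.2, 0.8, -1.2]
opening: 0.0359
```

```bash
python3 -c "
from h import *
st()
f=cam('scene')['frame']
cv2.imwrite('pics/z6.png',cv2.resize(f[130:270,380:490],None,fx=4,fy=4,interpolation=cv2.INTER_CUBIC)[:,:,::-1])"
```

```text
time 5.9333
tool_pos [0.6319 0.2511 0.1467]
tool_rot [ 3.1406  0.0063 -0.0382]
contact_force [-0.1962  0.824  -1.2312]
opening 0.0359
qpos [0.2652 0.6958 1.1467 0.001  1.3054 1.8739]
```

View pics/z6.png

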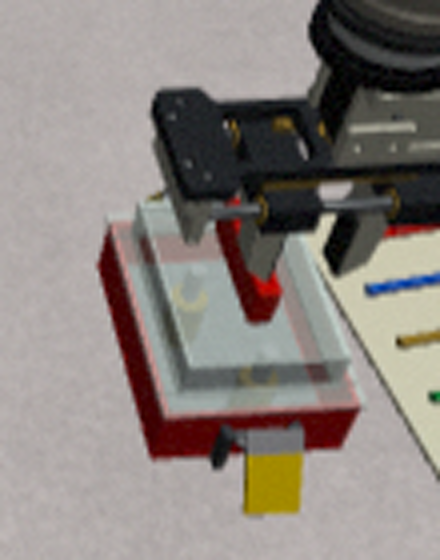

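Both clips are open. Now to the lid's handle.

```bash
python3 -c "
from h import *
go(.582,.2515,.086,-.04)"
```

```text
from [0.635 0.251 0.147] yaw -0.039 turn 0.001 tool delta [-0.053   0.0016  0.061 ] rows 3 each [-0.0177  0.0005  0.0203]
```

Request:
step_arm(
  moves=[
    [[-0.0265,0.0008,0,0],[-0.0265,0.0008,0,0],[0,0,0.02,0],[0,0,0.02,0],[0,0,0.01,0],[0,0,0.01,0],[0,0,0,0],[0,0,0,0]],
  ],
)

```text
time: 6.65
tool_pos: [0.5861, 0.2511, 0.0856]
tool_rot: [3.141, 0.0, -0.04]
contact_force: [0.6, 0.0, 1.0]
opening: 0.055
```

```bash
python3 -c "
from h import *
st()
f=cam('top')['frame']
cv2.imwrite('pics/z7.png',cv2.resize(f[110:280,60:260],None,fx=3.5,fy=3.5,interpolation=cv2.INTER_CUBIC)[:,:,::-1])"
```

```text
time 6.65
tool_pos [0.5861 0.2511 0.0856]
tool_rot [ 3.1414  0.0003 -0.0405]
contact_force [0.6272 0.0389 0.9825]
opening 0.055
qpos [ 0.2846  0.6752  1.3686 -0.      1.0981  1.8959]
```

View pics/z7.png

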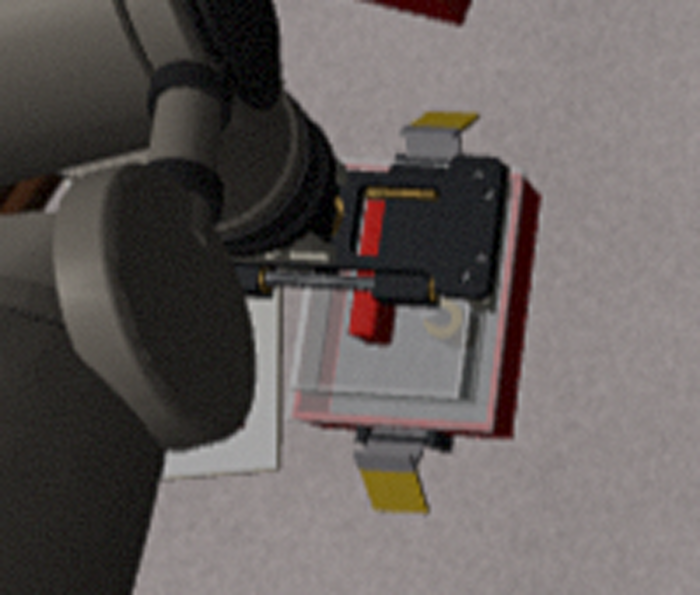

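The handle lies between the fingers and both clips hang open. Close, and lift.

Request:
step_arm(
  moves=[
    [[0,0,0,0],[0,0,0,0],[0,0,0,0],[0,0,0,0],[0,0,0,0],[0,0,0,0],[0,0,0,0],[0,0,0,0]],
  ],
  hand=0,
  force=30,
)

```text
time: 7.37
tool_pos: [0.5858, 0.2511, 0.0858]
tool_rot: [-3.142, -0.0, -0.04]
contact_force: [0.4, 0.4, 0.5]
opening: 0.0159
```

Request:
step_arm(
  moves=[
    [[0,0,-0.01,0],[0,0,-0.02,0],[0,0,-0.02,0],[0,0,-0.02,0],[0,0,-0.02,0],[0,0,0,0],[0,0,0,0]],
  ],
)

```text
time: 7.95
tool_pos: [0.5861, 0.2512, 0.1766]
tool_rot: [-3.141, -0.002, -0.04]
contact_force: [0.2, -0.4, -3.9]
opening: 0.016
```

```bash
python3 -c "
from h import *
st();cam('scene','s2');d=cam('top','t2')
go(.583,.055,.17,-.04)
for uv in [(258,290),(296,152),(288,274),(286,88),(226,307)]: print(uv,onz(d,*uv,0)[:2])"
```

```text
time 7.95
tool_pos [0.5861 0.2512 0.1766]
tool_rot [-3.1411 -0.002  -0.0401]
contact_force [ 0.225  -0.4281 -3.8642]
opening 0.016
qpos [ 0.2849  0.5873  1.2637 -0.0001  1.2885  1.8959]
from [0.5849 0.2509 0.1742] yaw -0.040 turn -0.000 tool delta [0.0059 0.1958 0.0042] rows 5 each [0.0012 0.0392 0.0008]
(258, 290) [0.3843 0.075 ]
(296, 152) [0.6948 0.0028]
(288, 274) [0.419  0.0122]
(286, 88) [0.8543 0.0311]
(226, 307) [0.348 0.141]
```

View pics/s2.png

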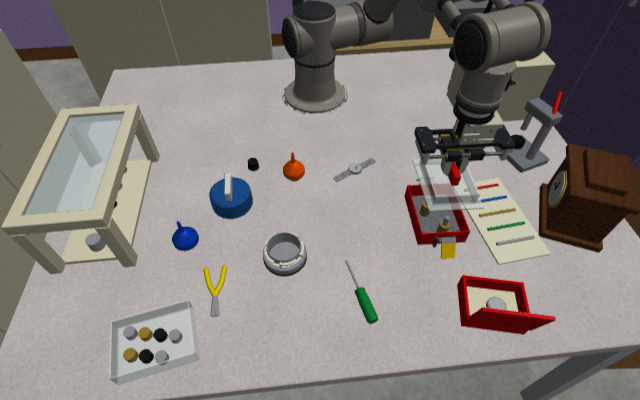

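View pics/t2.png

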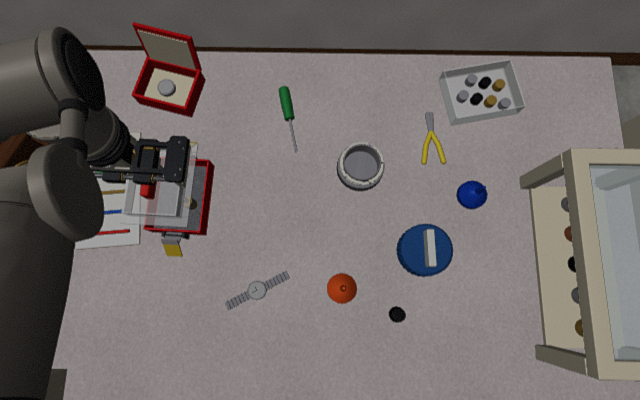

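Lid is in hand, two or three baskets visible in the crate. Carrying it to the free area at (0.56, 0.055).

Request:
step_arm(
  moves=[
    [[-0.003,0.02,0,0],[-0.004,0.03,0,0],[-0.004,0.035,0,0],[-0.003,0.035,0,0],[0,0.035,0,0],[0,0.025,0,0],[0,0.016,0,0],[0,0,0,0]],
  ],
)

```text
time: 8.72
tool_pos: [0.5629, 0.0525, 0.174]
tool_rot: [3.14, 0.003, -0.044]
contact_force: [-0.3, 0.6, -3.1]
opening: 0.0158
```

Request:
step_arm(
  moves=[
    [[0,0,0.03,0],[0,0,0.035,0],[0,0,0.03,0],[0,0,0.02,0],[0,0,0.01,0],[0,0,0,0],[0,0,0,0]],
  ],
)

```text
time: 9.3
tool_pos: [0.5639, 0.0563, 0.0505]
tool_rot: [-3.142, 0.001, -0.04]
contact_force: [0.1, -0.7, -2.5]
opening: 0.0158
```

```bash
python3 -c "
from h import *
st()"
```

```text
time 9.3
tool_pos [0.5639 0.0563 0.0505]
tool_rot [-3.1416  0.0008 -0.0397]
contact_force [ 0.1055 -0.6954 -2.4938]
opening 0.0158
qpos [-0.0357  0.6102  1.6194  0.      0.9128  1.5748]
```

Request:
step_arm(
  moves=[
    [[0,0,0.005,0],[0,0,0.004,0],[0,0,0.002,0],[0,0,0,0],[0,0,0,0],[0,0,0,0]],
  ],
)

```text
time: 9.8
tool_pos: [0.5641, 0.0558, 0.04]
tool_rot: [3.142, -0.001, -0.04]
contact_force: [-0.8, -0.3, -3.3]
opening: 0.016
```

```bash
python3 -c "
from h import *
st()"
```

```text
time 9.8
tool_pos [0.5641 0.0558 0.04  ]
tool_rot [ 3.1415 -0.0006 -0.0402]
contact_force [-0.8181 -0.337  -3.2853]
opening 0.016
qpos [-0.0365  0.6247  1.628  -0.0001  0.8883  1.5746]
```

Still a hair off the bench (weight still carried); lower 1 mm more, open, and rise.

Request:
step_arm(
  moves=[
    [[0,0,0.0015,0],[0,0,0,0],[0,0,0,0],[0,0,0,0]],
  ],
)

```text
time: 10.13
tool_pos: [0.5642, 0.0558, 0.0397]
tool_rot: [3.141, -0.001, -0.04]
contact_force: [-3.9, 0.4, 8.2]
opening: 0.0157
```

Request:
step_arm(
  moves=[
    [[0,0,0,0],[0,0,0,0],[0,0,0,0],[0,0,0,0],[0,0,-0.03,0],[0,0,-0.04,0],[0,0,-0.04,0],[0,0,-0.04,0]],
  ],
  hand=0.45,
)

```text
time: 10.8
tool_pos: [0.5634, 0.0558, 0.1896]
tool_rot: [3.141, 0.001, -0.04]
contact_force: [1.6, -0.1, 0.8]
opening: 0.0412
```

```bash
python3 -c "
from h import *
st();d=cam('top','t3'); f=d['frame']
cv2.imwrite('pics/z8.png',cv2.resize(f[110:280,130:390],None,fx=3,fy=3,interpolation=cv2.INTER_CUBIC)[:,:,::-1])
f=cam('scene')['frame']
cv2.imwrite('pics/z9.png',cv2.resize(f[130:270,330:490],None,fx=4,fy=4,interpolation=cv2.INTER_CUBIC)[:,:,::-1])"
```

```text
time 10.8
tool_pos [0.5634 0.0558 0.1896]
tool_rot [ 3.1415  0.001  -0.0403]
contact_force [ 1.5881 -0.1472  0.8017]
opening 0.0412
qpos [-0.0365  0.4484  1.4651 -0.0001  1.2291  1.5746]
```

View pics/z8.png

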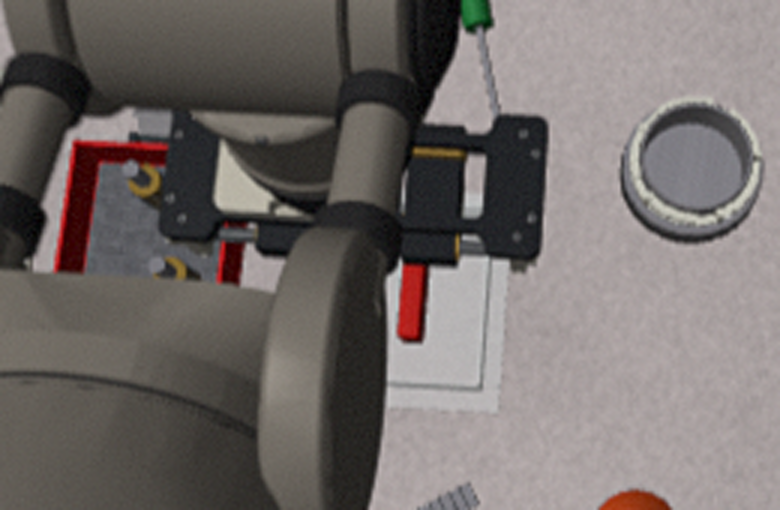

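View pics/z9.png

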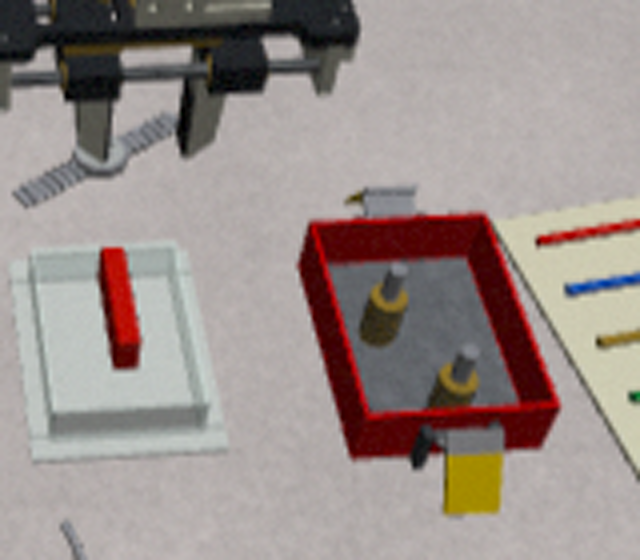

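The lid stands flat on the bench beside the crate; the crate holds two baskets (scene stem tops near (430,197) and (447,217)). Pot mouth in top view is around (362,164).

```bash
python3 -c "
from h import *
d=cam('top');s=cam('scene')
for uv in [(173.3,166.8),(182,198.3)]: print('top',onz(d,*uv,.071)[:2])
for uv in [(447.3,217.3),(430,197)]: print('scn',onz(s,*uv,.071)[:2])
for dd,zm,x0,y0,w,h,n in [(d,8,320,130,80,70,'a'),(s,8,250,220,75,65,'b')]:
    cv2.imwrite('pics/p%s.png'%n,cv2.resize(dd['frame'][y0:y0+h,x0:x0+w],None,fx=zm,fy=zm,interpolation=cv2.INTER_CUBIC)[:,:,::-1])
"
```

```text
top [0.63298335 0.25369801]
top [0.56591949 0.2295791 ]
scn [0.63488827 0.2553576 ]
scn [0.5680175  0.23276286]
```

View pics/pa.png

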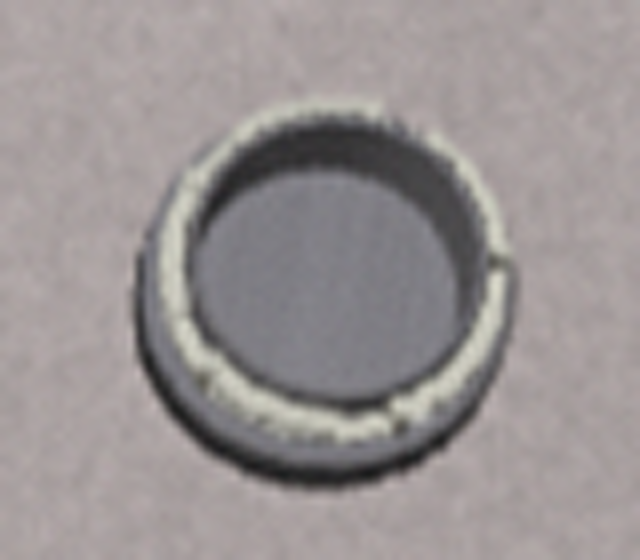

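View pics/pb.png

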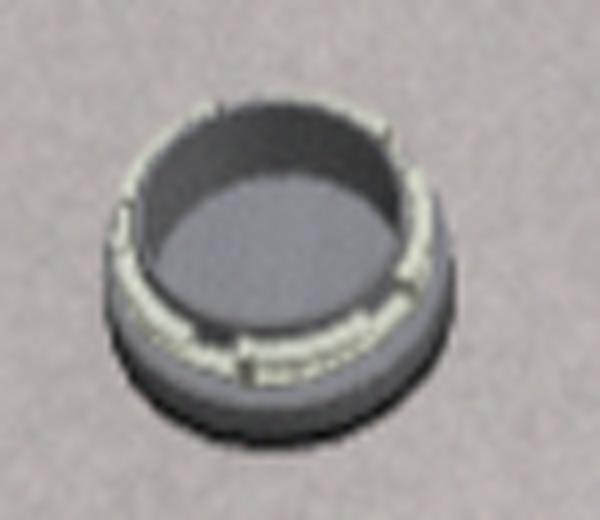

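```bash
python3 -c "
from h import *
d=cam('top');s=cam('scene')
T=[(193,255),(490,250),(350,122),(325,404),(210,350),(230,170),(450,165),(420,385)]
S=[(135,235),(406,230),(275,102),(275,330),(160,300),(180,130),(380,130),(385,295)]
for dd,L,x0,y0 in [(d,T,320,130),(s,S,250,220)]:
  for z in (.05,):
    P=np.array([onz(dd,u/8+x0-.44,v/8+y0-.44,z)[:2] for u,v in L]); c,r=circ(P); print(z,c,r,np.hypot(*(P-c).T)-r)
"
```

```text
0.05 [ 0.65585375 -0.14277573] 0.04029801264657591 [-8.27111752e-04  2.36600858e-04 -3.75968880e-05 -9.69141199e-04
  2.38529587e-03 -1.00934925e-03  8.78235461e-04 -7.78104191e-04]
0.05 [ 0.66082304 -0.14052461] 0.04117290531521919 [-0.0006434  -0.00185598 -0.0012022  -0.00198285  0.00130447  0.00077478
  0.0011678   0.00222081]
```

```bash
python3 -c "
from h import *
go(.634,.2545,.12,-.04)"
```

```text
from [0.5631 0.0558 0.1868] yaw -0.040 turn -0.000 tool delta [ 0.0629 -0.2013  0.0668] rows 6 each [ 0.0105 -0.0336  0.0111]
```

Request:
step_arm(
  moves=[
    [[0.0105,-0.0336,0.011,0],[0.0105,-0.0336,0.011,0],[0.0105,-0.0336,0.011,0],[0.0105,-0.0336,0.011,0],[0.0105,-0.0336,0.011,0],[0.0105,-0.0336,0.011,0],[0,0,0,0],[0,0,0,0]],
  ],
)

```text
time: 11.77
tool_pos: [0.6333, 0.2562, 0.1181]
tool_rot: [3.14, 0.006, -0.037]
contact_force: [-0.3, -0.3, 0.3]
opening: 0.041
```

```bash
python3 -c "
from h import *
st(); w=cam('wrist','w1'); print(proj(w,[.634,.2545,.071]),proj(w,robot.observe()['tool_pos']))
f=cam('scene')['frame']
cv2.imwrite('pics/z10.png',cv2.resize(f[130:270,380:490],None,fx=4,fy=4,interpolation=cv2.INTER_CUBIC)[:,:,::-1])"
```

```text
time 11.7667
tool_pos [0.6333 0.2562 0.1181]
tool_rot [ 3.1396  0.0059 -0.0374]
contact_force [-0.3402 -0.3182  0.2674]
opening 0.041
qpos [ 0.2724  0.7259  1.1701 -0.0001  1.2518  1.8806]
[322.5564 213.2139] [322.4693 240.2865]
```

View pics/w1.png

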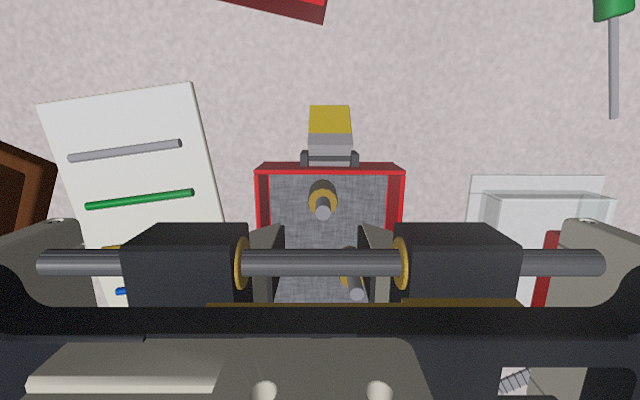

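View pics/z10.png

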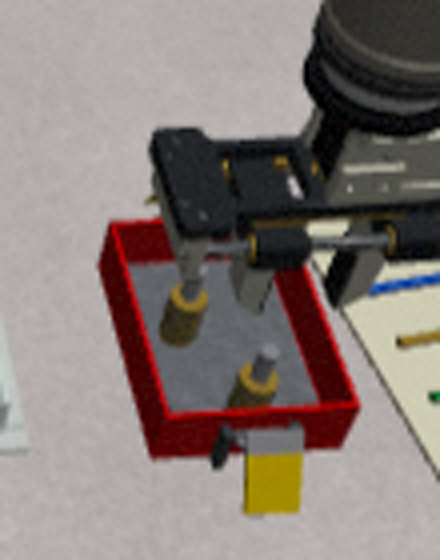

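The wrist view shows stem A's top at (323,208), stem B's at (357,293); the visible tops agree to a few px.

```bash
python3 -c "
from h import *
w=cam('wrist')
f=w['frame']
cv2.imwrite('pics/w1z.png',cv2.resize(f[175:305,280:380],None,fx=5,fy=4.5,interpolation=cv2.INTER_CUBIC)[:,:,::-1])
print(onz(w,323,208,.071),onz(w,357,293,.071)); go(.635,.2545,.05)"
```

```text
[0.63820218 0.25194106 0.071     ] [0.56715242 0.2278688  0.071     ]
from [0.6346 0.2536 0.1215] yaw -0.041 turn 0.000 tool delta [ 0.0004 -0.0009  0.0715] rows 2 each [ 0.0002 -0.0004  0.0358]
```

View pics/w1z.png

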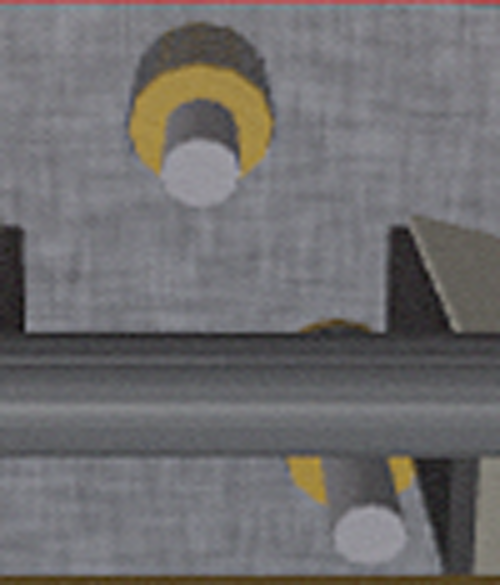

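Zoom puts A's top at (320,213), on the prediction. Descend and grip.

Request:
step_arm(
  moves=[
    [[0,0,0.02,0],[0,0,0.02,0],[0,0,0.018,0],[0,0,0.012,0],[0,0,0,0],[0,0,0,0]],
  ],
)

```text
time: 12.42
tool_pos: [0.635, 0.2539, 0.0524]
tool_rot: [3.141, 0.0, -0.041]
contact_force: [-0.2, -0.6, -0.1]
opening: 0.041
```

Request:
step_arm(
  moves=[
    [[0,0,0,0],[0,0,0,0],[0,0,0,0],[0,0,0,0],[0,0,0,0],[0,0,0,0]],
  ],
  hand=0,
  force=15,
)

```text
time: 12.92
tool_pos: [0.6352, 0.2548, 0.0527]
tool_rot: [-3.141, -0.001, -0.04]
contact_force: [-0.4, -1.0, 1.2]
opening: 0.0117
```

Request:
step_arm(
  moves=[
    [[0,0,-0.01,0],[0,0,-0.02,0],[0,0,-0.03,0],[0,0,-0.03,0],[0,0,-0.02,0],[0,0,0,0]],
  ],
)

```text
time: 13.42
tool_pos: [0.6373, 0.2555, 0.1688]
tool_rot: [-3.139, -0.01, -0.04]
contact_force: [0.4, -0.4, 0.6]
opening: 0.0112
```

```bash
python3 -c "
from h import *
st()
f=cam('scene')['frame']
cv2.imwrite('pics/z11.png',cv2.resize(f[130:270,380:490],None,fx=4,fy=4,interpolation=cv2.INTER_CUBIC)[:,:,::-1]); go(.658,-.120,.16,-.04)"
```

```text
time 13.4167
tool_pos [0.6373 0.2555 0.1688]
tool_rot [-3.1385 -0.0098 -0.0401]
contact_force [ 0.4371 -0.4409  0.6292]
opening 0.0112
qpos [ 0.2698  0.6821  1.1108 -0.      1.3384  1.8807]
from [0.6363 0.2552 0.1657] yaw -0.040 turn -0.000 tool delta [0.0367 0.374  0.0057] rows 10 each [0.0037 0.0374 0.0006]
```

View pics/z11.png

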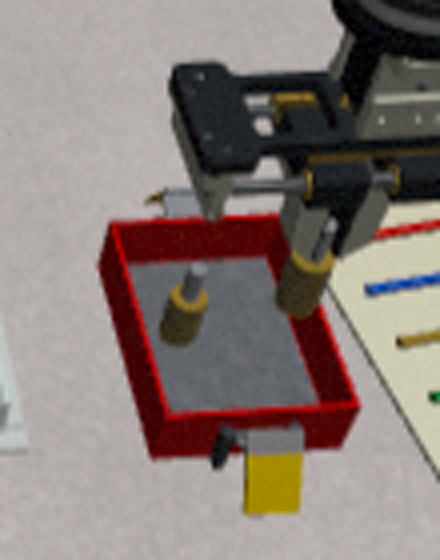

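Basket A is held. Carrying to the far half of the pot (0.677, -0.1415).

Request:
step_arm(
  moves=[
    [[0.0028,0.018,0,0],[0.0052,0.036,0,0],[0.0052,0.036,0,0],[0.0052,0.036,0,0],[0.0052,0.036,0,0],[0.0052,0.036,0,0],[0.0052,0.036,0,0],[0.0052,0.036,0,0]],
  ],
)

```text
time: 14.13
tool_pos: [0.6622, -0.0182, 0.1605]
tool_rot: [-3.141, 0.003, -0.04]
contact_force: [0.9, -0.2, -1.1]
opening: 0.0113
```

Request:
step_arm(
  moves=[
    [[0.0052,0.036,0,0],[0.0052,0.036,0,0],[0.0052,0.036,0,0],[0.0024,0.018,0,0],[0,0,0,0],[0,0,0,0],[0,0,0,0],[0,0,0,0]],
  ],
)

```text
time: 14.8
tool_pos: [0.6761, -0.1412, 0.1618]
tool_rot: [-3.141, 0.001, -0.038]
contact_force: [0.4, -0.1, -1.0]
opening: 0.0114
```

```bash
python3 -c "
from h import *
st()
d=cam('top');s=cam('scene')
cv2.imwrite('pics/z12.png',cv2.resize(s['frame'][180:290,230:350],None,fx=4,fy=4,interpolation=cv2.INTER_CUBIC)[:,:,::-1]); w=cam('wrist','w2'); go(.677,-.1415,.06,-.04)
print(proj(w,[.658,-.1415,.05]))"
```

```text
time 14.8
tool_pos [ 0.6761 -0.1412  0.1618]
tool_rot [-3.1409  0.0009 -0.0382]
contact_force [ 0.39   -0.0985 -1.0061]
opening 0.0114
qpos [-0.3169  0.702   1.0923  0.0004  1.3483  1.292 ]
from [ 0.6763 -0.1417  0.1624] yaw -0.038 turn 0.002 tool delta [ 0.0007 -0.0002  0.1024] rows 3 each [ 0.0002 -0.0001  0.0341]
[321.3972 211.5278]
```

View pics/z12.png

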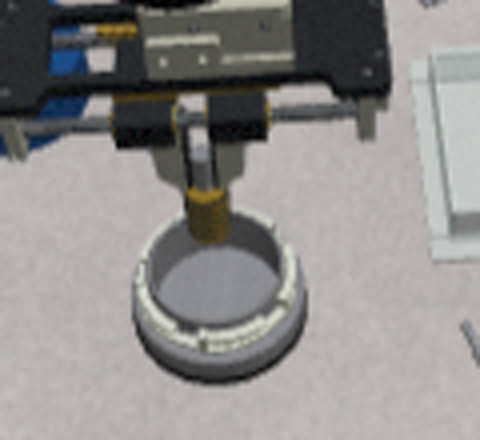

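View pics/w2.png

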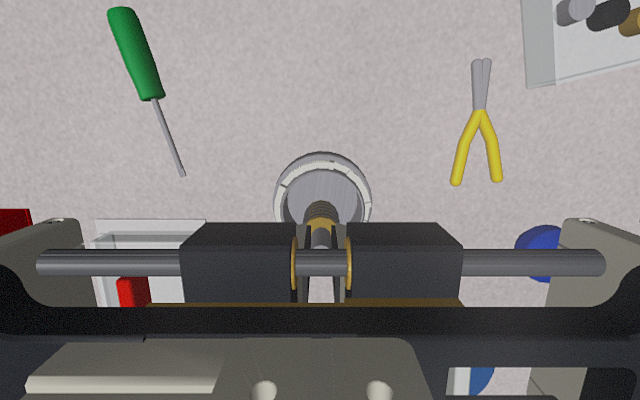

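Basket hangs over the mouth, pot centre u≈323 as predicted. Lower in.

Request:
step_arm(
  moves=[
    [[0,0,0.025,0],[0,0,0.025,0],[0,0,0.02,0],[0,0,0.015,0],[0,0,0.01,0],[0,0,0.005,0],[0,0,0,0],[0,0,0,0]],
  ],
)

```text
time: 15.62
tool_pos: [0.6767, -0.1432, 0.063]
tool_rot: [3.141, -0.001, -0.04]
contact_force: [0.5, -0.2, -0.8]
opening: 0.0111
```

```bash
python3 -c "
from h import *
st()
s=cam('scene')
cv2.imwrite('pics/z13.png',cv2.resize(s['frame'][180:290,230:350],None,fx=4,fy=4,interpolation=cv2.INTER_CUBIC)[:,:,::-1])"
```

```text
time 15.6167
tool_pos [ 0.6767 -0.1432  0.063 ]
tool_rot [ 3.1412 -0.0012 -0.0399]
contact_force [ 0.5122 -0.248  -0.834 ]
opening 0.0111
qpos [-0.3191  0.7906  1.2022 -0.0001  1.1476  1.2916]
```

View pics/z13.png

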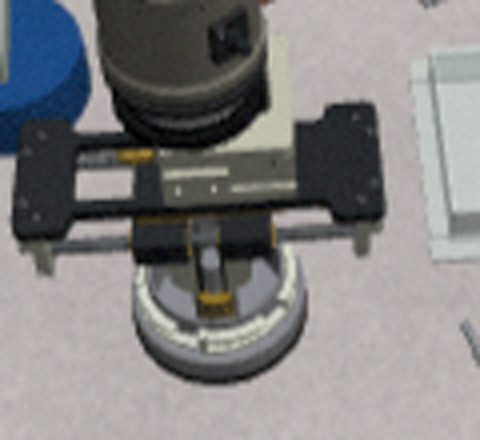

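Request:
step_arm(
  moves=[
    [[0,0,0.002,0],[0,0,0.0015,0],[0,0,0,0],[0,0,0,0]],
  ],
)

```text
time: 16.0
tool_pos: [0.6762, -0.1433, 0.059]
tool_rot: [3.141, -0.0, -0.04]
contact_force: [-0.1, -0.6, -0.7]
opening: 0.0113
```

Request:
step_arm(
  moves=[
    [[0,0,0,0],[0,0,0,0],[0,0,0,0],[0,0,0,0],[0,0,-0.02,0],[0,0,-0.04,0],[0,0,-0.04,0],[0,0,0,0]],
  ],
  hand=0.42,
)

```text
time: 16.67
tool_pos: [0.6801, -0.1444, 0.1685]
tool_rot: [3.137, -0.015, -0.04]
contact_force: [1.6, -0.8, 2.0]
opening: 0.0384
```

```bash
python3 -c "
from h import *
st()
s=cam('scene')
cv2.imwrite('pics/z14.png',cv2.resize(s['frame'][180:290,230:350],None,fx=4,fy=4,interpolation=cv2.INTER_CUBIC)[:,:,::-1])
go(.567,.231,.16,-.04)"
```

```text
time 16.6667
tool_pos [ 0.6801 -0.1444  0.1685]
tool_rot [ 3.1373 -0.0148 -0.0401]
contact_force [ 1.5864 -0.8244  2.0228]
opening 0.0384
qpos [-0.3194  0.6962  1.0852 -0.      1.3448  1.2915]
from [ 0.6789 -0.144   0.1648] yaw -0.040 turn -0.000 tool delta [-0.1268 -0.3703  0.0048] rows 10 each [-0.0127 -0.037   0.0005]
```

View pics/z14.png

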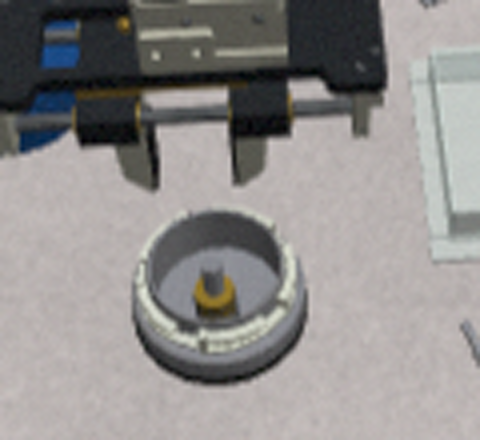

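Basket A stands upright in the pot. Now basket B.

Request:
step_arm(
  moves=[
    [[-0.0113,-0.0336,0,0],[-0.0113,-0.0336,0,0],[-0.0113,-0.0336,0,0],[-0.0113,-0.0336,0,0],[-0.0113,-0.0336,0,0],[-0.0113,-0.0336,0,0],[-0.0113,-0.0336,0,0],[-0.0113,-0.0336,0,0]],
  ],
)

```text
time: 17.38
tool_pos: [0.5955, 0.1305, 0.158]
tool_rot: [3.141, 0.001, -0.04]
contact_force: [0.9, -0.2, -0.1]
opening: 0.0385
```

Request:
step_arm(
  moves=[
    [[-0.0113,-0.0336,0,0],[-0.0113,-0.0336,0,0],[-0.0113,-0.0336,0,0],[0,0,0.02,0],[0,0,0.02,0],[0,0,0,0],[0,0,0,0],[0,0,0,0]],
  ],
)

```text
time: 18.05
tool_pos: [0.5673, 0.2308, 0.1192]
tool_rot: [-3.142, -0.001, -0.041]
contact_force: [-0.3, -0.3, -0.2]
opening: 0.0388
```

```bash
python3 -c "
from h import *
st(); go(.567,.231,.052,-.04)
w=cam('wrist');print(proj(w,[.567,.231,.071]))
cv2.imwrite('pics/w3.png',cv2.resize(w['frame'][170:305,270:390],None,fx=5,fy=4,interpolation=cv2.INTER_CUBIC)[:,:,::-1])"
```

```text
time 18.05
tool_pos [0.5673 0.2308 0.1192]
tool_rot [-3.1415 -0.0006 -0.0408]
contact_force [-0.2932 -0.3151 -0.1949]
opening 0.0388
qpos [ 0.2613  0.5963  1.4165 -0.0001  1.1282  1.873 ]
from [0.5673 0.2308 0.1192] yaw -0.041 turn -0.001 tool delta [-0.0003 -0.0002  0.0672] rows 2 each [-0.0002 -0.0001  0.0336]
[320.1049 214.5102]
```

View pics/w3.png

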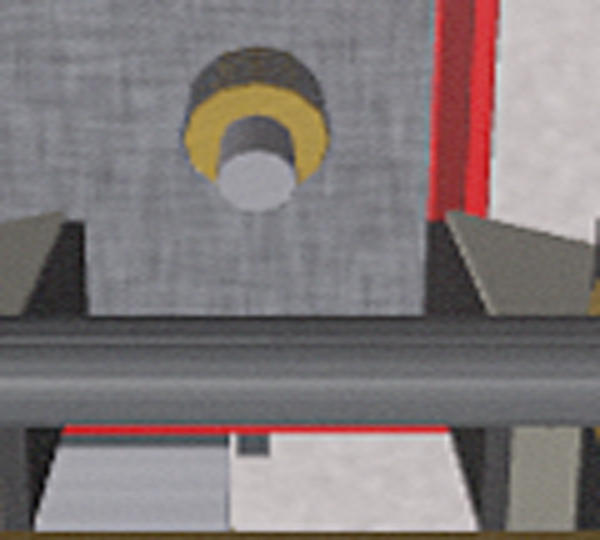

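B's top is at (321,215), as predicted. Descend, grip, lift.

Request:
step_arm(
  moves=[
    [[0,0,0.02,0],[0,0,0.02,0],[0,0,0.016,0],[0,0,0.01,0],[0,0,0,0],[0,0,0,0]],
  ],
)

```text
time: 18.6
tool_pos: [0.5674, 0.2309, 0.0533]
tool_rot: [-3.141, -0.001, -0.041]
contact_force: [0.4, 0.2, -0.7]
opening: 0.0387
```

Request:
step_arm(
  moves=[
    [[0,0,0,0],[0,0,0,0],[0,0,0,0],[0,0,0,0],[0,0,0,0],[0,0,0,0]],
  ],
  hand=0,
  force=15,
)

```text
time: 19.1
tool_pos: [0.5671, 0.2311, 0.0532]
tool_rot: [-3.142, -0.001, -0.04]
contact_force: [0.3, -0.3, 1.9]
opening: 0.0116
```

Request:
step_arm(
  moves=[
    [[0,0,-0.01,0],[0,0,-0.02,0],[0,0,-0.03,0],[0,0,-0.03,0],[0,0,-0.02,0],[0,0,0,0],[0,0,0,0]],
  ],
)

```text
time: 19.68
tool_pos: [0.5673, 0.2312, 0.1643]
tool_rot: [-3.141, -0.003, -0.04]
contact_force: [0.0, -0.2, -0.3]
opening: 0.0113
```

```bash
python3 -c "
from h import *
st(); go(.637,-.1425,None,-.04,.036)
f=cam('scene')['frame']
cv2.imwrite('pics/z15.png',cv2.resize(f[130:270,380:490],None,fx=4,fy=4,interpolation=cv2.INTER_CUBIC)[:,:,::-1])"
```

```text
time 19.6833
tool_pos [0.5673 0.2312 0.1643]
tool_rot [-3.1408 -0.0028 -0.0401]
contact_force [ 0.0082 -0.1526 -0.2806]
opening 0.0113
qpos [ 0.2621  0.5514  1.3631 -0.0001  1.2242  1.873 ]
from [0.5673 0.2312 0.1643] yaw -0.040 turn -0.000 tool delta [ 0.0846  0.3707 -0.    ] rows 11 each [ 0.0077  0.0337 -0.    ]
```

View pics/z15.png

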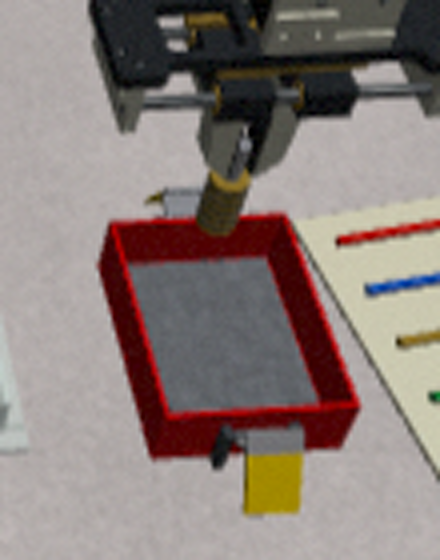

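The crate is empty; B is in hand. Carry to the near half of the pot.

Request:
step_arm(
  moves=[
    [[0.0077,0.0337,0,0],[0.0077,0.0337,0,0],[0.0077,0.0337,0,0],[0.0077,0.0337,0,0],[0.0077,0.0337,0,0],[0.0077,0.0337,0,0],[0.0077,0.0337,0,0],[0.0077,0.0337,0,0]],
  ],
)

```text
time: 20.4
tool_pos: [0.6166, -0.0423, 0.1607]
tool_rot: [-3.141, 0.004, -0.04]
contact_force: [0.3, -0.1, 0.0]
opening: 0.0114
```

Request:
step_arm(
  moves=[
    [[0.0077,0.0337,0,0],[0.0077,0.0337,0,0],[0.0077,0.0337,0,0],[0,0,0,0],[0,0,0,0],[0,0,0,0]],
  ],
)

```text
time: 20.9
tool_pos: [0.6357, -0.1421, 0.161]
tool_rot: [-3.14, 0.003, -0.041]
contact_force: [0.2, 0.9, -0.3]
opening: 0.0113
```

```bash
python3 -c "
from h import *
st(); go(.637,-.1425,.06,-.04,.036)
w=cam('wrist','w4'); s=cam('scene')
cv2.imwrite('pics/z16.png',cv2.resize(s['frame'][180:290,230:350],None,fx=4,fy=4,interpolation=cv2.INTER_CUBIC)[:,:,::-1])"
```

```text
time 20.9
tool_pos [ 0.6357 -0.1421  0.161 ]
tool_rot [-3.1402  0.0031 -0.0406]
contact_force [ 0.1824  0.922  -0.3455]
opening 0.0113
qpos [-0.3377  0.6284  1.233   0.0004  1.2836  1.2736]
from [ 0.6357 -0.1421  0.161 ] yaw -0.041 turn -0.001 tool delta [0.0014 0.0003 0.101 ] rows 3 each [0.0005 0.0001 0.0337]
```

View pics/z16.png

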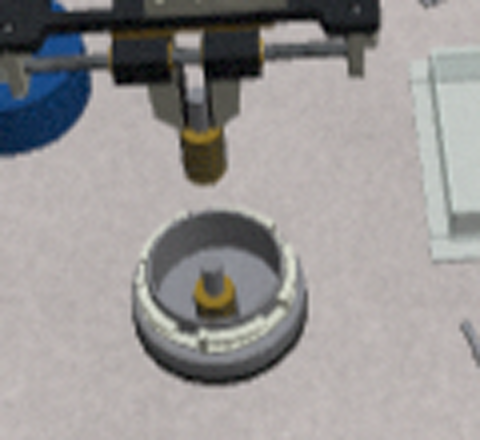

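View pics/w4.png

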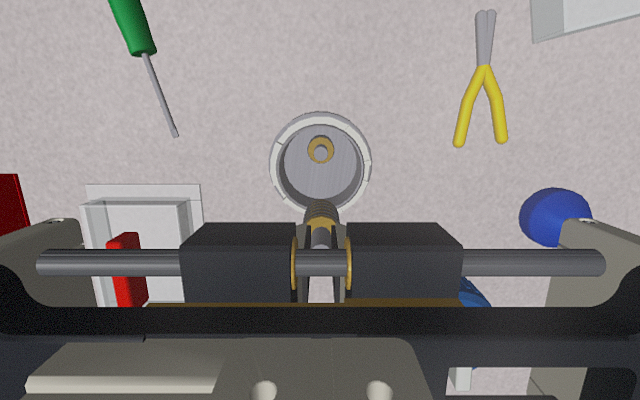

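```bash
python3 -c "
from h import *
w=cam('wrist')
cv2.imwrite('pics/w4z.png',cv2.resize(w['frame'][100:230,260:385],None,fx=6,fy=4.5,interpolation=cv2.INTER_CUBIC)[:,:,::-1])
g=cv2.GaussianBlur(cv2.cvtColor(w['frame'],cv2.COLOR_RGB2GRAY),(3,3),0).astype(float)
print(proj(w,[.658,-.1415,.05]))
c=onz(w,321,160,.05)
for z0 in [.05]:
  P=[]
  for a in np.arange(-100,100,6):
    t=np.radians(a); rr=np.arange(.026,.050,.0004)
    pr=[proj(w,[c[0]+r*np.cos(t),c[1]+r*np.sin(t),z0]) for r in rr]
    v=[g[int(round(q[1])),int(round(q[0]))] for q in pr]
    # first bright white
    i=next((i for i,x in enumerate(v) if x>150),None)
    if i is not None: P.append([c[0]+rr[i]*np.cos(t),c[1]+rr[i]*np.sin(t)])
  P=np.array(P); C,r=circ(P)
  for _ in range(3):
    e=np.abs(np.hypot(*(P-C).T)-r); P=P[e<max(.0015,0)] ; C,r=circ(P)
  print(C,r,len(P))
"
```

```text
[320.05277694 169.68012809]
[ 0.66749715 -0.14269193] 0.025948277914534388 21
```

View pics/w4z.png

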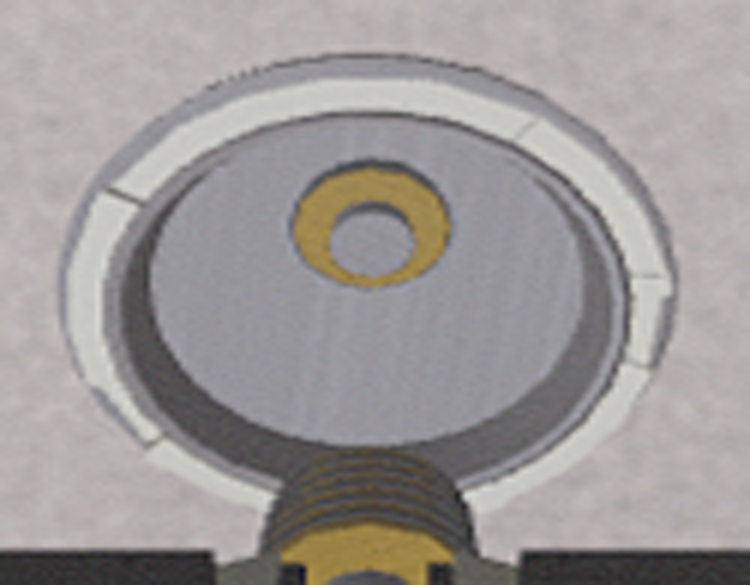

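```bash
python3 -c "
from h import *
w=cam('wrist')
L=[(104,290),(632,285),(365,112),(140,205),(255,130),(505,138),(597,205),(158,430),(610,385),(280,487),(470,487)]
P=np.array([onz(w,u/6+260-.42,v/4.5+100-.39,.05)[:2] for u,v in L]);C,r=circ(P);print(C,r,(np.hypot(*(P-C).T)-r).round(4))
print(onz(w,371/6+260-.4,241/4.5+100-.4,.077))
"
```

```text
[ 0.65858728 -0.14227974] 0.040374028113354686 [ 0.0001  0.0002 -0.0005  0.0002 -0.0003  0.      0.0003  0.0007  0.
 -0.0008 -0.    ]
[ 0.67623069 -0.14341344  0.077     ]
```

Pot centre: (0.6586, -0.1423), sub-mm residuals; basket A's stem shows where it was released. Lower B.

Request:
step_arm(
  moves=[
    [[0.001,0,0.025,0],[0,0,0.025,0],[0,0,0.02,0],[0,0,0.015,0],[0,0,0.01,0],[0,0,0.005,0],[0,0,0,0],[0,0,0,0]],
  ],
)

```text
time: 21.77
tool_pos: [0.6381, -0.1426, 0.0635]
tool_rot: [3.141, -0.001, -0.04]
contact_force: [-0.5, -0.5, -0.3]
opening: 0.0114
```

```bash
python3 -c "
from h import *
st(); go(None,None,.059)"
```

```text
time 21.7667
tool_pos [ 0.6381 -0.1426  0.0635]
tool_rot [ 3.1412 -0.0011 -0.0397]
contact_force [-0.5391 -0.513  -0.2693]
opening 0.0114
qpos [-0.3369  0.726   1.3355 -0.0001  1.0789  1.2736]
from [ 0.6381 -0.1426  0.0635] yaw -0.040 turn 0.000 tool delta [ 0.     -0.      0.0045] rows 1 each [ 0.     -0.      0.0045]
```

Request:
step_arm(
  moves=[
    [[0,0,0.0025,0],[0,0,0.0015,0],[0,0,0,0],[0,0,0,0]],
  ],
)

```text
time: 22.1
tool_pos: [0.6378, -0.143, 0.0592]
tool_rot: [3.141, -0.001, -0.04]
contact_force: [0.5, 0.1, -0.2]
opening: 0.0113
```

Request:
step_arm(
  moves=[
    [[0,0,0,0],[0,0,0,0],[0,0,0,0],[0,0,0,0],[0,0,-0.02,0],[0,0,-0.04,0],[0,0,-0.04,0],[0,0,-0.02,0]],
  ],
  hand=0.42,
)

```text
time: 22.77
tool_pos: [0.6391, -0.1433, 0.184]
tool_rot: [3.14, -0.006, -0.04]
contact_force: [1.1, 0.4, 0.7]
opening: 0.0386
```

Request:
step_arm(
  moves=[
    [[-0.04,0,0,0],[-0.04,0,0,0],[-0.04,0,0,0],[0,0,0,0],[0,0,0,0]],
  ],
  hand=0.6,
)

```text
time: 23.18
tool_pos: [0.5158, -0.1376, 0.179]
tool_rot: [-3.141, 0.001, -0.041]
contact_force: [2.0, -0.3, 0.0]
opening: 0.0547
```

```bash
python3 -c "
from h import *
st(); cam('scene','s5'); cam('wrist','w5'); cam('top','t5')"
```

```text
time 23.1833
tool_pos [ 0.5158 -0.1376  0.179 ]
tool_rot [-3.1413  0.0008 -0.0411]
contact_force [ 1.9523 -0.3176  0.0482]
opening 0.0547
qpos [-0.4043  0.4014  1.5727 -0.      1.1684  1.2076]
```

View pics/s5.png

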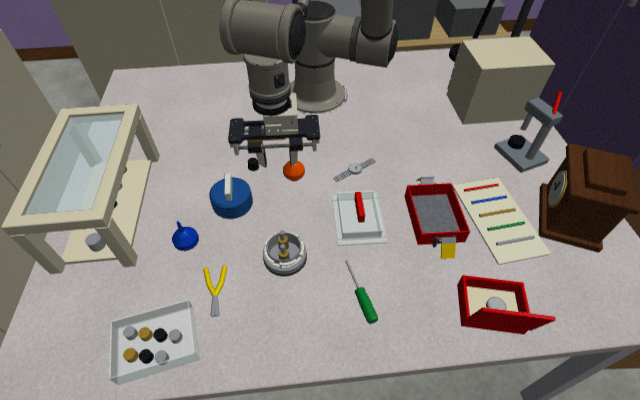

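View pics/w5.png

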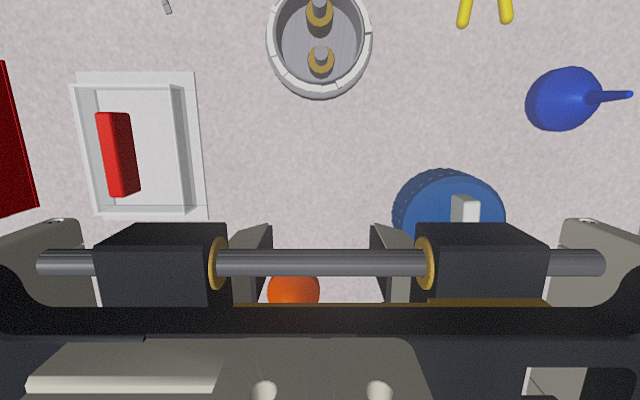

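View pics/t5.png

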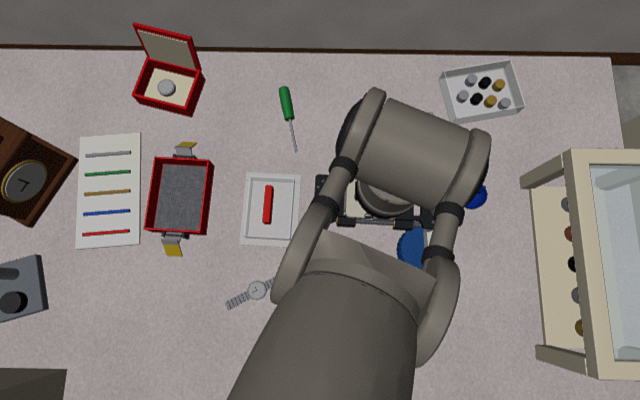

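Both baskets stand in the pot; the blue lid is still in place near wrist (450,200). Move behind it for a better look.

Request:
step_arm(
  moves=[
    [[-0.02,0.0283,0,0],[-0.02,0.0283,0,0],[-0.02,0.0283,0,0],[-0.02,0.0283,0,0],[-0.02,0.0283,0,0],[0,0,0,0],[0,0,0,0],[0,0,0,0]],
  ],
)

```text
time: 24.0
tool_pos: [0.4131, -0.2756, 0.1787]
tool_rot: [3.142, -0.001, -0.041]
contact_force: [0.5, -0.7, 0.3]
opening: 0.0552
```

```bash
python3 -c "
from h import *
st(); w=cam('wrist','w6'); print(proj(w,[.475,-.272,.084]))
cv2.imwrite('pics/w6z.png',cv2.resize(w['frame'][80:225,240:420],None,fx=4,fy=4,interpolation=cv2.INTER_CUBIC)[:,:,::-1])"
```

```text
time 24.0
tool_pos [ 0.4131 -0.2756  0.1787]
tool_rot [ 3.1416 -0.0007 -0.0406]
contact_force [ 0.5428 -0.6641  0.3317]
opening 0.0552
qpos [-0.743   0.3362  1.6753  0.0005  1.1295  0.8682]
[313.1256 125.8022]
```

View pics/w6z.png

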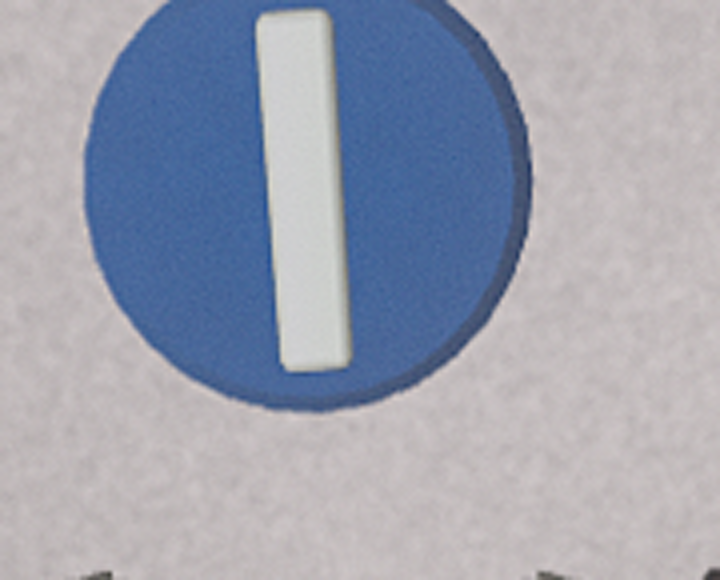

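Bar top face corners in the zoom: (257,13),(325,10),(351,365),(283,371).

```bash
python3 -c "
from h import *
w=cam('wrist')
P=np.array([onz(w,u/4+240-.4,v/4+80-.4,.084)[:2] for u,v in [(257,13),(325,10),(351,365),(283,371)]])
c=P.mean(0); a=P[:2].mean(0)-P[2:].mean(0); y=np.arctan2(a[1],a[0]); print(P,c,np.hypot(*a),np.hypot(*(P[0]-P[1])),y)
Q=np.array([onz(w,u/4+240-.4,v/4+80-.4,.054)[:2] for u,v in [(86,180),(120,290),(200,375),(300,400),(400,375),(480,290),(513,180),(480,80),(440,25),(110,80)]]);print(circ(Q))
go(c[0],c[1],.13,y)"
```

```text
[[ 0.5087565  -0.26548299]
 [ 0.50877449 -0.27908627]
 [ 0.43695385 -0.28181344]
 [ 0.43623117 -0.26715314]] [ 0.472679   -0.27338396] 0.07220646489165551 0.013603296053224098 0.03045429368034142
(array([ 0.47267277, -0.27142477]), np.float64(0.04885137489354797))
from [ 0.4132 -0.2747  0.1787] yaw -0.039 turn -0.069 tool delta [0.0595 0.0005 0.0487] rows 2 each [0.0297 0.0003 0.0243]
```

Lid at (0.4727, -0.273), yaw 0.03. Move over the bar and descend.

Request:
step_arm(
  moves=[
    [[0,0,0,-0.07],[0.02,0,0,0],[0.02,0,0.01,0],[0.0195,0.0005,0.03,0],[0,0,0,0],[0,0,0,0]],
  ],
)

```text
time: 24.6
tool_pos: [0.472, -0.2722, 0.137]
tool_rot: [-3.139, 0.003, 0.033]
contact_force: [-0.4, 1.3, -0.2]
opening: 0.0552
```

```bash
python3 -c "
from h import *
st(); go(.4727,-.273,.058,.03)"
```

```text
time 24.6
tool_pos [ 0.472  -0.2722  0.137 ]
tool_rot [-3.1391  0.003   0.033 ]
contact_force [-0.3511  1.3282 -0.2475]
opening 0.0552
qpos [-0.6637  0.4668  1.5946 -0.      1.0841  0.8741]
from [ 0.472  -0.2722  0.137 ] yaw 0.033 turn 0.003 tool delta [0.0006 0.0008 0.079 ] rows 2 each [0.0003 0.0004 0.0395]
```

Request:
step_arm(
  moves=[
    [[0,0.0005,0.025,0],[0,0,0.025,0],[0,0,0.015,0],[0,0,0.01,0],[0,0,0.004,0],[0,0,0,0],[0,0,0,0]],
  ],
)

```text
time: 25.18
tool_pos: [0.4721, -0.2749, 0.0609]
tool_rot: [3.14, -0.001, 0.03]
contact_force: [-0.4, 0.6, 0.3]
opening: 0.0554
```

Request:
step_arm(
  moves=[
    [[0,0,0,0],[0,0,0,0],[0,0,0,0],[0,0,0,0],[0,0,0,0],[0,0,0,0],[0,0,0,0]],
  ],
  hand=0,
  force=35,
)

```text
time: 25.77
tool_pos: [0.4715, -0.2745, 0.0598]
tool_rot: [3.142, -0.0, 0.03]
contact_force: [-0.7, -0.3, 0.9]
opening: 0.0156
```

```bash
python3 -c "
from h import *
st(); cam('scene','s7')"
```

```text
time 25.7667
tool_pos [ 0.4715 -0.2745  0.0598]
tool_rot [ 3.1416 -0.      0.0297]
contact_force [-0.7189 -0.3148  0.8808]
opening 0.0156
qpos [-0.6677  0.5664  1.6745 -0.      0.9007  0.8733]
```

View pics/s7.png

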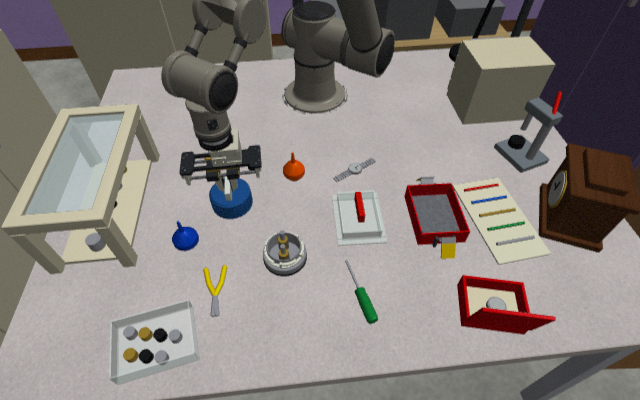

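Lid gripped (15.6 mm). Lift, carry to the pot.

Request:
step_arm(
  moves=[
    [[0,0,-0.01,0],[0,0,-0.025,0],[0,0,-0.035,0],[0,0,-0.03,0],[0,0,-0.015,0],[0,0,0,0],[0,0,0,0]],
  ],
)

```text
time: 26.4
tool_pos: [0.4715, -0.2745, 0.1751]
tool_rot: [3.141, -0.001, 0.03]
contact_force: [0.5, -0.2, -3.7]
opening: 0.0159
```

Request:
step_arm(
  moves=[
    [[0.0136,-0.009,0,0],[0.0271,-0.018,0,0],[0.0271,-0.018,0,0],[0.0271,-0.018,0,0],[0.0271,-0.018,0,0],[0.0271,-0.018,0,0],[0.0271,-0.018,0,0],[0.0136,-0.009,0,0]],
  ],
)

```text
time: 27.07
tool_pos: [0.6588, -0.1398, 0.1714]
tool_rot: [-3.139, 0.003, 0.032]
contact_force: [-1.0, 0.1, -2.8]
opening: 0.0157
```

Request:
step_arm(
  moves=[
    [[0,0,0,0],[0,0,0,0],[0,0,0,0],[0,0,0,0]],
  ],
)

```text
time: 27.4
tool_pos: [0.6563, -0.1438, 0.1738]
tool_rot: [-3.141, 0.002, 0.029]
contact_force: [0.2, -0.4, -2.4]
opening: 0.0158
```

```bash
python3 -c "
from h import *
st(); cam('scene','s8');cam('wrist','w8');go(.6576,-.1423,.105,.03)"
```

```text
time 27.4
tool_pos [ 0.6563 -0.1438  0.1738]
tool_rot [-3.1412  0.0021  0.0286]
contact_force [ 0.2301 -0.3965 -2.3982]
opening 0.0158
qpos [-0.3294  0.6572  1.1436 -0.0004  1.3429  1.2129]
from [ 0.6567 -0.1439  0.1746] yaw 0.028 turn -0.002 tool delta [ 0.0009 -0.0015  0.0696] rows 2 each [ 0.0005 -0.0008  0.0348]
```

View pics/s8.png

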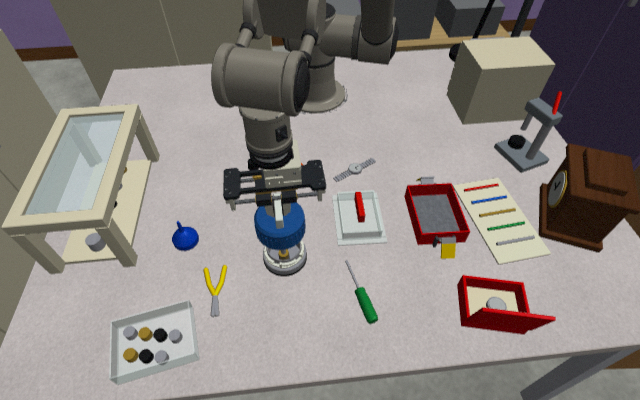

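View pics/w8.png

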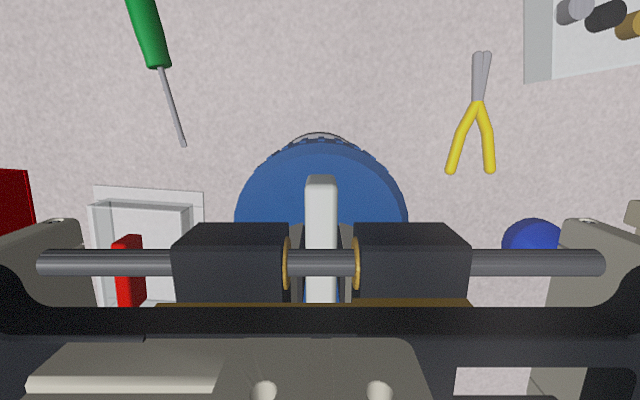

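```bash
python3 -c "
from h import *
w=cam('wrist');o=robot.observe()['tool_pos']
cv2.imwrite('pics/w8z.png',cv2.resize(w['frame'][120:230,220:420],None,fx=4,fy=4,interpolation=cv2.INTER_CUBIC)[:,:,::-1])
z=o[2]-.0598
a=onz(w,321.5,176.5,z+.084); print(o, a, a[0]-.037-o[0])
L=[(235,210),(408,210),(321,142),(265,165),(380,165)]
"
```

```text
[ 0.65691658 -0.14380421  0.17482716] [ 0.69824552 -0.1433844   0.19902716] 0.004328942531453772
```

View pics/w8z.png

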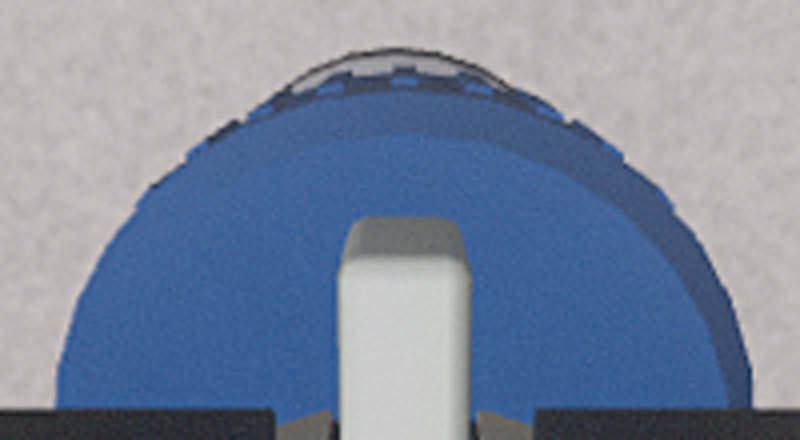

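The bar's top-face edge is at v≈184, so the lid sits ~1–2 mm ahead of the TCP, as assumed. Lower onto the thread.

Request:
step_arm(
  moves=[
    [[0.0005,-0.0015,0.02,0],[0,0,0.02,0],[0,0,0.015,0],[0,0,0.007,0],[0,0,0.004,0],[0,0,0,0],[0,0,0,0]],
  ],
)

```text
time: 28.13
tool_pos: [0.6584, -0.1418, 0.1097]
tool_rot: [3.141, -0.001, 0.03]
contact_force: [-0.2, -0.1, -0.0]
opening: 0.0157
```

```bash
python3 -c "
from h import *
st(); go(.6572,-.1423,.1018,.03)"
```

```text
time 28.1333
tool_pos [ 0.6584 -0.1418  0.1097]
tool_rot [ 3.141  -0.0014  0.0296]
contact_force [-0.2406 -0.0862 -0.0111]
opening 0.0157
qpos [-0.3258  0.7114  1.2234 -0.0001  1.2053  1.2155]
from [ 0.6584 -0.1418  0.1097] yaw 0.030 turn -0.000 tool delta [-0.0012  0.0005  0.0079] rows 1 each [-0.0012  0.0005  0.0079]
```

Request:
step_arm(
  moves=[
    [[-0.0007,0.0003,0.003,0],[0,0,0.003,0],[0,0,0.001,0],[0,0,0,0],[0,0,0,0]],
  ],
)

```text
time: 28.55
tool_pos: [0.6573, -0.1418, 0.1019]
tool_rot: [3.141, -0.0, 0.03]
contact_force: [-0.1, -0.3, -2.9]
opening: 0.0158
```

```bash
python3 -c "
from h import *
st(); st(); s=cam('scene')
cv2.imwrite('pics/z17.png',cv2.resize(s['frame'][170:290,220:350],None,fx=5,fy=5,interpolation=cv2.INTER_CUBIC)[:,:,::-1])"
```

```text
time 28.55
tool_pos [ 0.6573 -0.1418  0.1019]
tool_rot [ 3.1414 -0.0002  0.0298]
contact_force [-0.1446 -0.2717 -2.9163]
opening 0.0158
qpos [-0.3262  0.7177  1.234  -0.0001  1.1897  1.2148]
time 28.55
tool_pos [ 0.6573 -0.1418  0.1019]
tool_rot [ 3.1414 -0.0002  0.0298]
contact_force [-0.1446 -0.2717 -2.9163]
opening 0.0158
qpos [-0.3262  0.7177  1.234  -0.0001  1.1897  1.2148]
```

View pics/z17.png

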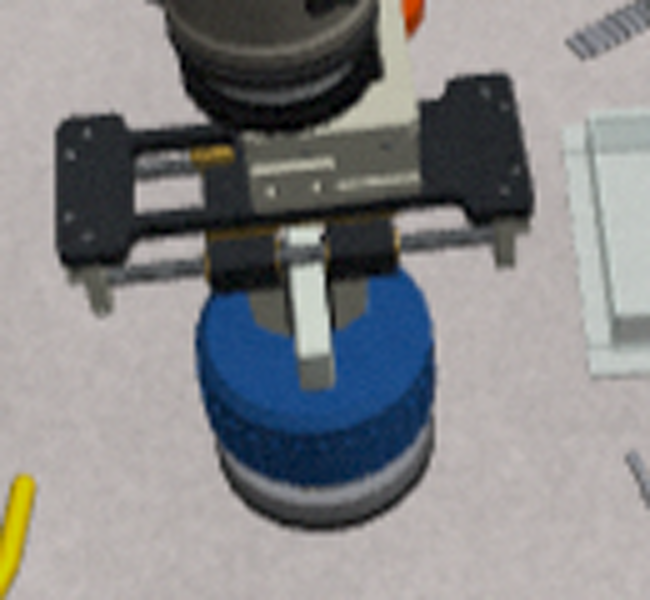

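Request:
step_arm(
  moves=[
    [[0,0,0.001,0],[0,0,0,0],[0,0,0,0],[0,0,0,0]],
  ],
)

```text
time: 28.93
tool_pos: [0.6575, -0.1418, 0.1018]
tool_rot: [3.141, -0.001, 0.03]
contact_force: [-3.0, 1.6, 5.3]
opening: 0.016
```

Request:
step_arm(
  moves=[
    [[0,0,0.001,0],[0,0,0,0],[0,0,0,0],[0,0,0,0]],
  ],
)

```text
time: 29.27
tool_pos: [0.6575, -0.1418, 0.1017]
tool_rot: [3.141, -0.001, 0.03]
contact_force: [-4.4, 1.3, 10.7]
opening: 0.0158
```

The lid rests on the thread (10 N reaction at z=0.1017 → origin 42 mm up). Turn backward with light downward pressure.

Request:
step_arm(
  moves=[
    [[0,0,0.0005,-0.05],[0,0,0,-0.05],[0,0,0,-0.05],[0,0,0,-0.05],[0,0,0,0]],
  ],
)

```text
time: 29.68
tool_pos: [0.6588, -0.1421, 0.1017]
tool_rot: [3.139, -0.005, 0.232]
contact_force: [-0.3, 0.6, 10.5]
opening: 0.0159
```

Request:
step_arm(
  moves=[
    [[0,0,0,-0.05],[0,0,0,-0.05],[0,0,0,-0.05],[0,0,0,0]],
  ],
)

```text
time: 30.02
tool_pos: [0.6589, -0.1421, 0.1018]
tool_rot: [3.139, -0.004, 0.382]
contact_force: [-0.3, 0.3, 10.4]
opening: 0.0155
```

Request:
step_arm(
  moves=[
    [[0,0,0,-0.05],[0,0,0,-0.05],[0,0,0,-0.05],[0,0,0,0]],
  ],
)

```text
time: 30.35
tool_pos: [0.6588, -0.142, 0.1017]
tool_rot: [3.138, -0.004, 0.532]
contact_force: [-0.7, 0.3, 10.3]
opening: 0.0161
```

Request:
step_arm(
  moves=[
    [[0,0,0,-0.05],[0,0,0,-0.05],[0,0,0,-0.05],[0,0,0,0]],
  ],
)

```text
time: 30.68
tool_pos: [0.659, -0.1419, 0.1016]
tool_rot: [3.137, -0.003, 0.682]
contact_force: [-0.7, 0.9, 8.7]
opening: 0.0157
```

Request:
step_arm(
  moves=[
    [[0,0,0,-0.05],[0,0,0,-0.05],[0,0,0,0]],
  ],
)

```text
time: 30.93
tool_pos: [0.6576, -0.1417, 0.0995]
tool_rot: [3.141, -0.001, 0.782]
contact_force: [-0.9, -0.0, -3.3]
opening: 0.0158
```

At yaw 0.78 the reaction vanished: the lid is in the start. Lower it.

Request:
step_arm(
  moves=[
    [[0,0,0.002,0],[0,0,0.002,0],[0,0,0.0015,0],[0,0,0,0],[0,0,0,0]],
  ],
)

```text
time: 31.35
tool_pos: [0.657, -0.1418, 0.0938]
tool_rot: [-3.141, 0.0, 0.779]
contact_force: [-2.6, 0.3, 2.8]
opening: 0.0156
```

Request:
step_arm(
  moves=[
    [[0,0,0.0015,0],[0,0,0,0],[0,0,0,0],[0,0,0,0]],
  ],
)

```text
time: 31.68
tool_pos: [0.657, -0.1418, 0.0937]
tool_rot: [3.141, 0.0, 0.779]
contact_force: [-5.3, 2.7, 9.8]
opening: 0.016
```

Origin at 33.9 mm: dropped fully. Screw forward (clockwise), sinking 4 mm/rad.

Request:
step_arm(
  moves=[
    [[0,0,0.0002,0.05],[0,0,0.0002,0.05],[0,0,0.0002,0.05],[0,0,0.0002,0.05],[0,0,0.0002,0.05],[0,0,0.0002,0.05],[0,0,0,0]],
  ],
)

```text
time: 32.27
tool_pos: [0.6587, -0.1431, 0.0932]
tool_rot: [3.137, -0.003, 0.477]
contact_force: [-0.8, -2.0, 9.4]
opening: 0.0156
```

Request:
step_arm(
  moves=[
    [[0,0,0.0002,0.05],[0,0,0.0002,0.05],[0,0,0.0002,0.05],[0,0,0.0002,0.05],[0,0,0.0002,0.05],[0,0,0.0002,0.05],[0,0,0,0]],
  ],
)

```text
time: 32.85
tool_pos: [0.6586, -0.143, 0.0917]
tool_rot: [3.138, -0.004, 0.177]
contact_force: [-0.4, -1.5, 8.4]
opening: 0.0156
```

Request:
step_arm(
  moves=[
    [[0,0,0.0002,0.05],[0,0,0.0002,0.05],[0,0,0.0002,0.05],[0,0,0.0002,0.05],[0,0,0.0002,0.05],[0,0,0.0002,0.05],[0,0,0,0]],
  ],
)

```text
time: 33.43
tool_pos: [0.6574, -0.1423, 0.0904]
tool_rot: [3.14, -0.001, -0.122]
contact_force: [-4.7, 1.0, 10.8]
opening: 0.016
```

```bash
python3 -c "
from h import *
st(); print(robot.observe()['torque'])"
```

```text
time 33.4333
tool_pos [ 0.6574 -0.1423  0.0904]
tool_rot [ 3.1401 -0.0012 -0.1216]
contact_force [-4.6694  0.9968 10.7943]
opening 0.016
qpos [-0.3264  0.7288  1.2462 -0.0013  1.1651  1.3665]
[0.102  0.9556 0.7812]
```

Request:
step_arm(
  moves=[
    [[0,0,0.0002,0.04],[0,0,0.0002,0.04],[0,0,0.0002,0.04],[0,0,0,0],[0,0,0,0]],
  ],
)

```text
time: 33.85
tool_pos: [0.6581, -0.1423, 0.0904]
tool_rot: [3.14, -0.003, -0.238]
contact_force: [-4.3, -0.7, 11.0]
opening: 0.0174
```

```bash
python3 -c "
from h import *
st(); print(robot.observe()['torque'])"
```

```text
time 33.85
tool_pos [ 0.6581 -0.1423  0.0904]
tool_rot [ 3.1402 -0.0034 -0.2385]
contact_force [-4.2938 -0.6761 11.0409]
opening 0.0174
qpos [-0.3261  0.7289  1.246  -0.0012  1.1632  1.4837]
[0.1396 0.661  0.9916]
```

It no longer sinks and the fingers start to twist on the bar: at the stop. One firmer nudge to be sure.

Request:
step_arm(
  moves=[
    [[0,0,0,-0.04],[0,0,0,0],[0,0,0,0],[0,0,0,0.04],[0,0,0.0003,0.03],[0,0,0,0],[0,0,0,0]],
  ],
  force=55,
)

```text
time: 34.43
tool_pos: [0.6581, -0.1422, 0.0903]
tool_rot: [3.14, -0.004, -0.267]
contact_force: [-4.9, 1.0, 14.2]
opening: 0.0176
```

```bash
python3 -c "
from h import *
st(); print(robot.observe()['torque']); s=cam('scene')
cv2.imwrite('pics/z18.png',cv2.resize(s['frame'][170:290,220:350],None,fx=5,fy=5,interpolation=cv2.INTER_CUBIC)[:,:,::-1])"
```

```text
time 34.4333
tool_pos [ 0.6581 -0.1422  0.0903]
tool_rot [ 3.1399 -0.0036 -0.2669]
contact_force [-4.9313  0.9786 14.2263]
opening 0.0176
qpos [-0.3258  0.7289  1.2461 -0.0016  1.1629  1.5125]
[0.1506 0.7578 1.6724]
```

View pics/z18.png

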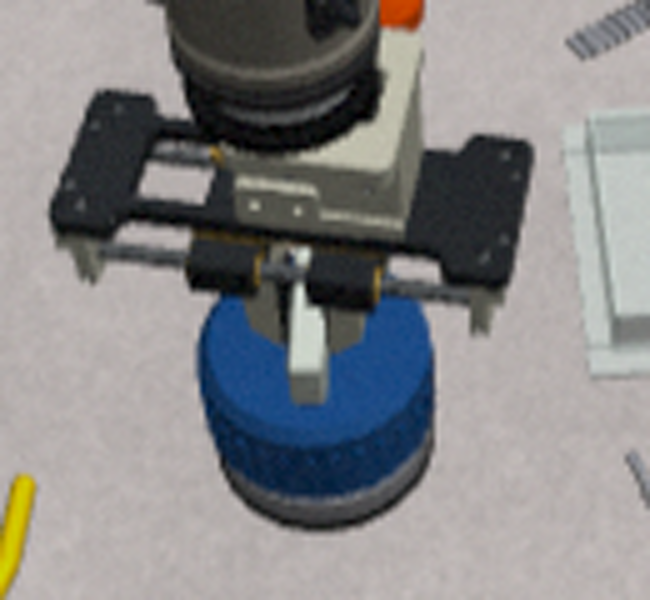

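Hard stop at 1.7 N m. Release and rise.

Request:
step_arm(
  moves=[
    [[0,0,-0.0015,0],[0,0,0,0],[0,0,0,0],[0,0,0,0],[0,0,0,0]],
  ],
  hand=0.5,
)

```text
time: 34.9
tool_pos: [0.6571, -0.1418, 0.0886]
tool_rot: [-3.142, 0.001, -0.27]
contact_force: [1.0, -0.5, -0.8]
opening: 0.0441
```

Request:
step_arm(
  moves=[
    [[0,0,-0.02,0],[0,0,-0.04,0],[0,0,-0.03,0],[-0.03,0,0,0],[-0.03,0,0,0],[-0.03,0,0,0],[0,0,0,0],[0,0,0,0]],
  ],
)

```text
time: 35.57
tool_pos: [0.5695, -0.1174, 0.1795]
tool_rot: [-3.142, 0.0, -0.27]
contact_force: [1.4, -0.1, -0.7]
opening: 0.0457
```

```bash
python3 -c "
from h import *
st(); w=cam('wrist')
cv2.imwrite('pics/w9z.png',cv2.resize(w['frame'][60:225,220:420],None,fx=4,fy=3.6,interpolation=cv2.INTER_CUBIC)[:,:,::-1]); s=cam('scene')
cv2.imwrite('pics/z19.png',cv2.resize(s['frame'][170:290,220:390],None,fx=4.5,fy=4.5,interpolation=cv2.INTER_CUBIC)[:,:,::-1])"
```

```text
time 35.5667
tool_pos [ 0.5695 -0.1174  0.1795]
tool_rot [-3.1416  0.0004 -0.2704]
contact_force [ 1.4229 -0.0524 -0.6767]
opening 0.0457
qpos [-0.335   0.4843  1.435  -0.      1.2227  1.5062]
```

View pics/w9z.png

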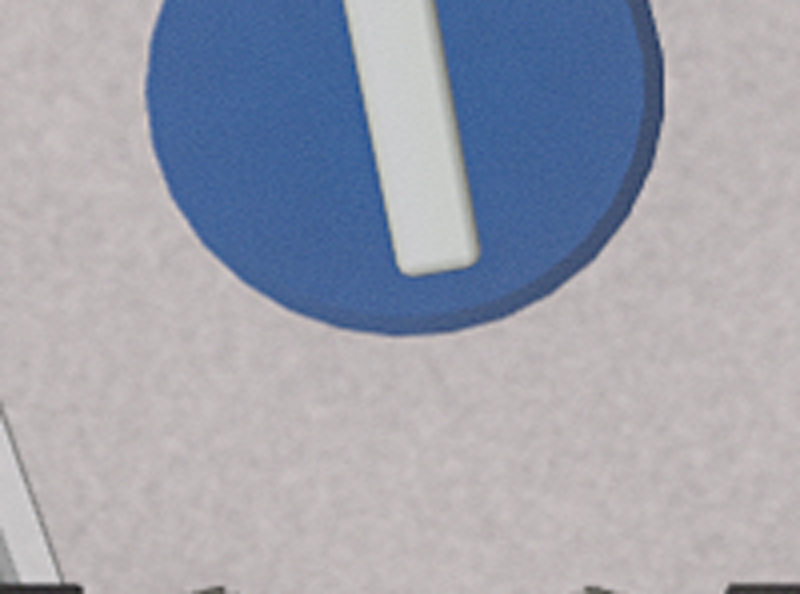

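View pics/z19.png

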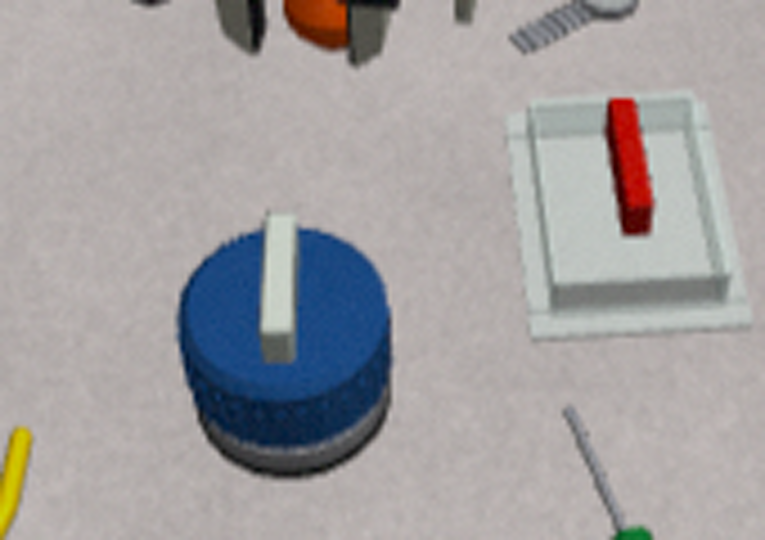

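The lid is level on the pot, bar now at about yaw -0.09. To be certain it is at its stop (my z estimate is 30.6 mm), I'll regrip it aligned and try to turn further.

```bash
python3 -c "
from h import *
w=cam('wrist')
a=[onz(w,u/4+220-.4,v/3.6+60-.4,.114)[:2] for u,v in [(345,0),(400,268),(435,0),(478,258)]]
for i in (0,2):
  d=a[i]-a[i+1]; print(np.arctan2(d[1],d[0]))
go(.6575,-.1423,None,-.09)"
```

```text
-0.08558428258157577
-0.10373240000776814
from [ 0.5717 -0.1182  0.1794] yaw -0.270 turn -0.180 tool delta [ 0.0876  0.0163 -0.    ] rows 3 each [ 0.0292  0.0054 -0.    ]
```

Request:
step_arm(
  moves=[
    [[0,0,0,-0.09],[0,0,0,-0.09],[0.03,0.0055,0,0],[0.03,0.0055,0,0],[0.0285,0.005,0,0],[0,0,0,0],[0,0,0,0]],
  ],
)

```text
time: 36.3
tool_pos: [0.6584, -0.1422, 0.1774]
tool_rot: [-3.141, 0.001, -0.09]
contact_force: [0.2, -0.3, 0.2]
opening: 0.0459
```

Request:
step_arm(
  moves=[
    [[0,0,0.035,0],[0,0,0.03,0],[0,0,0.015,0],[0,0,0.007,0],[0,0,0,0],[0,0,0,0],[0,0,0,0]],
  ],
)

```text
time: 36.88
tool_pos: [0.6582, -0.1419, 0.0942]
tool_rot: [3.141, -0.003, -0.09]
contact_force: [0.7, -0.3, -0.3]
opening: 0.0459
```

```bash
python3 -c "
from h import *
st();go(.6575,-.1423,.091,-.09)"
```

```text
time 36.8833
tool_pos [ 0.6582 -0.1419  0.0942]
tool_rot [ 3.1408 -0.0032 -0.0902]
contact_force [ 0.6863 -0.3133 -0.3103]
opening 0.0459
qpos [-0.3261  0.7251  1.2421 -0.0001  1.1711  1.3349]
from [ 0.6582 -0.1419  0.0942] yaw -0.090 turn -0.000 tool delta [-0.0007  0.0004  0.0032] rows 1 each [-0.0007  0.0004  0.0032]
```

Request:
step_arm(
  moves=[
    [[0,0,0.002,0],[0,0,0,0],[0,0,0,0],[0,0,0,0],[0,0,0,0],[0,0,0,0],[0,0,0,0]],
  ],
  hand=0,
  force=50,
)

```text
time: 37.47
tool_pos: [0.6573, -0.1418, 0.0904]
tool_rot: [3.141, -0.0, -0.09]
contact_force: [-0.3, -0.9, 1.4]
opening: 0.0154
```

Request:
step_arm(
  moves=[
    [[0,0,0,0.04],[0,0,0,0.04],[0,0,0,0],[0,0,0,0]],
  ],
)

```text
time: 37.8
tool_pos: [0.6575, -0.1418, 0.0905]
tool_rot: [3.141, -0.001, -0.167]
contact_force: [0.1, -0.0, 1.6]
opening: 0.0162
```

```bash
python3 -c "
from h import *
st();print(robot.observe()['torque'])"
```

```text
time 37.8
tool_pos [ 0.6575 -0.1418  0.0905]
tool_rot [ 3.1408 -0.0007 -0.1674]
contact_force [ 0.0661 -0.0165  1.5644]
opening 0.0162
qpos [-0.3259  0.729   1.2455 -0.0008  1.1662  1.4126]
[-0.0992 -0.0173  1.2412]
```

1.2 N m against 0.08 rad with no sinking: firmly at the stop. Release, and go for the crate lid (set down with TCP at (0.5642, 0.0558), yaw -0.04).

Request:
step_arm(
  moves=[
    [[0,0,0,-0.06],[0,0,0,0],[0,0,0,0],[0,0,0,0],[0,0,0,0]],
  ],
  hand=0.55,
)

```text
time: 38.22
tool_pos: [0.6572, -0.1416, 0.0901]
tool_rot: [-3.141, 0.0, -0.111]
contact_force: [-0.1, 0.2, 0.4]
opening: 0.0448
```

Request:
step_arm(
  moves=[
    [[0,0,-0.02,0],[0,0,-0.04,0],[0,0,-0.03,0],[0,0,0,0],[0,0,0,0]],
  ],
)

```text
time: 38.63
tool_pos: [0.6583, -0.142, 0.1827]
tool_rot: [3.141, -0.005, -0.111]
contact_force: [0.0, -0.0, -1.6]
opening: 0.0507
```

```bash
python3 -c "
from h import *
st();go(.5642,.0558,.15,-.04)"
```

```text
time 38.6333
tool_pos [ 0.6583 -0.142   0.1827]
tool_rot [ 3.1406 -0.0048 -0.1108]
contact_force [ 0.0071 -0.0154 -1.5925]
opening 0.0507
qpos [-0.3261  0.6495  1.133   0.      1.3541  1.3555]
from [ 0.6583 -0.142   0.1827] yaw -0.111 turn -0.071 tool delta [-0.1019 -0.1938  0.0327] rows 6 each [-0.017  -0.0323  0.0055]
```

Request:
step_arm(
  moves=[
    [[0,0,0,-0.071],[-0.017,-0.0323,0,0],[-0.017,-0.0323,0,0],[-0.017,-0.0323,0,0],[-0.017,-0.0323,0,0],[-0.017,-0.0323,0,0],[-0.017,-0.0323,0,0],[0,0,0,0]],
  ],
)

```text
time: 39.3
tool_pos: [0.559, 0.0614, 0.1788]
tool_rot: [-3.14, 0.005, -0.035]
contact_force: [-0.4, -0.1, 0.5]
opening: 0.0509
```

Request:
step_arm(
  moves=[
    [[0,0,0.02,0],[0,0,0.02,0],[0,0,0.02,0],[0,0,0,0],[0,0,0,0]],
  ],
)

```text
time: 39.72
tool_pos: [0.5618, 0.0557, 0.1186]
tool_rot: [3.141, 0.004, -0.04]
contact_force: [-0.3, 0.6, 0.1]
opening: 0.0509
```

```bash
python3 -c "
from h import *
st();go(.5642,.0558,.040,-.04);w=cam('wrist','w10');print(proj(w,[.5625,.056,.063]))
cv2.imwrite('pics/w10z.png',cv2.resize(w['frame'][100:310,220:440],None,fx=3,fy=2.8,interpolation=cv2.INTER_CUBIC)[:,:,::-1])"
```

```text
time 39.7167
tool_pos [0.5618 0.0557 0.1186]
tool_rot [ 3.1415  0.0042 -0.0397]
contact_force [-0.2513  0.614   0.1227]
opening 0.0509
qpos [-0.0368  0.5205  1.5585 -0.0001  1.0667  1.5738]
from [0.5618 0.0557 0.1186] yaw -0.040 turn 0.000 tool delta [ 0.0023 -0.0001  0.0786] rows 2 each [ 0.0012 -0.0001  0.0393]
[320.0573 209.9149]
```

View pics/w10z.png

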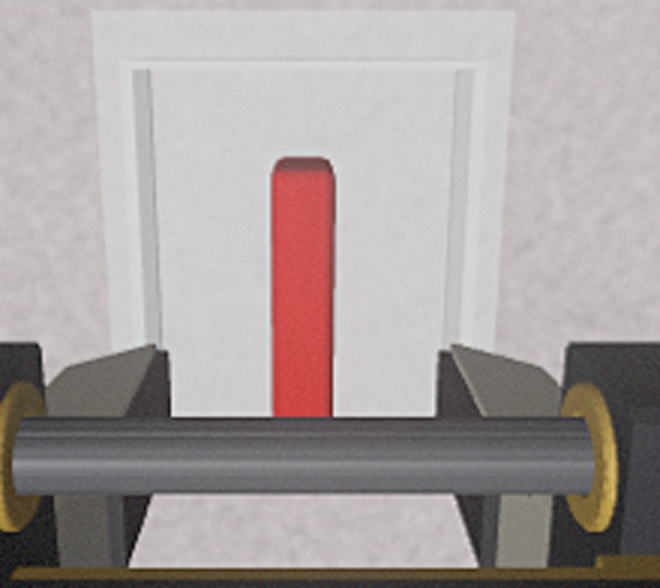

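The red bar is centred between the fingers and parallel. Descend and grip.

Request:
step_arm(
  moves=[
    [[0.0012,0,0.025,0],[0,0,0.025,0],[0,0,0.015,0],[0,0,0.01,0],[0,0,0.003,0],[0,0,0,0],[0,0,0,0]],
  ],
)

```text
time: 40.35
tool_pos: [0.565, 0.0559, 0.0434]
tool_rot: [3.142, -0.002, -0.039]
contact_force: [0.5, 0.3, 0.1]
opening: 0.0505
```

```bash
python3 -c "
from h import *
st();go(.5642,.0558,.040,-.04)
w=cam('wrist');a=onz(w,320,161,.063);print(a)"
```

```text
time 40.35
tool_pos [0.565  0.0559 0.0434]
tool_rot [ 3.1415 -0.0021 -0.0393]
contact_force [0.5435 0.3491 0.117 ]
opening 0.0505
qpos [-0.0364  0.6207  1.6241 -0.0001  0.8948  1.5738]
from [0.565  0.0559 0.0434] yaw -0.039 turn 0.001 tool delta [-0.0008  0.0001  0.0034] rows 1 each [-0.0008  0.0001  0.0034]
[0.6129 0.054  0.063 ]
```

Request:
step_arm(
  moves=[
    [[-0.0006,0,0.0025,0],[0,0,0,0],[0,0,0,0],[0,0,0,0]],
  ],
)

```text
time: 40.73
tool_pos: [0.5636, 0.056, 0.04]
tool_rot: [3.141, -0.0, -0.039]
contact_force: [-0.6, 0.1, 0.6]
opening: 0.0506
```

Request:
step_arm(
  moves=[
    [[0,0,0,0],[0,0,0,0],[0,0,0,0],[0,0,0,0],[0,0,0,0],[0,0,0,0],[0,0,0,0]],
  ],
  hand=0,
  force=30,
)

```text
time: 41.32
tool_pos: [0.5635, 0.0559, 0.0397]
tool_rot: [3.141, 0.0, -0.039]
contact_force: [-0.0, 0.6, 0.1]
opening: 0.0156
```

Request:
step_arm(
  moves=[
    [[0,0,-0.01,0],[0,0,-0.025,0],[0,0,-0.035,0],[0,0,-0.035,0],[0,0,-0.015,0],[0,0,0,0],[0,0,0,0]],
  ],
)

```text
time: 41.9
tool_pos: [0.5635, 0.056, 0.1602]
tool_rot: [3.142, -0.001, -0.039]
contact_force: [-0.2, -0.8, -2.7]
opening: 0.0158
```

```bash
python3 -c "
from h import *
st();go(.586,.2511,None,-.04,.035)"
```

```text
time 41.9
tool_pos [0.5635 0.056  0.1602]
tool_rot [ 3.1415 -0.0012 -0.0392]
contact_force [-0.2279 -0.8153 -2.6752]
opening 0.0158
qpos [-0.0363  0.4751  1.5081 -0.0001  1.1572  1.5738]
from [0.5635 0.056  0.1602] yaw -0.039 turn 0.001 tool delta [ 0.0147 -0.1959 -0.    ] rows 6 each [ 0.0025 -0.0326 -0.    ]
```

Request:
step_arm(
  moves=[
    [[0.001,-0.016,0,0],[0.0026,-0.0326,0,0],[0.0026,-0.0326,0,0],[0.0026,-0.0326,0,0],[0.0026,-0.0326,0,0],[0.002,-0.0326,0,0],[0.001,-0.0166,0,0],[0,0,0,0]],
  ],
)

```text
time: 42.57
tool_pos: [0.5839, 0.2544, 0.1565]
tool_rot: [3.141, 0.005, -0.035]
contact_force: [-1.2, -1.2, -2.0]
opening: 0.0159
```

Request:
step_arm(
  moves=[
    [[0,0,0.02,0],[0,0,0.02,0],[0,0,0.015,0],[0,0,0.005,0],[0,0,0,0],[0,0,0,0],[0,0,0,0]],
  ],
)

```text
time: 43.15
tool_pos: [0.5861, 0.2506, 0.1004]
tool_rot: [-3.141, -0.001, -0.04]
contact_force: [0.2, 0.6, -1.5]
opening: 0.0159
```

```bash
python3 -c "
from h import *
st();go(.5853,.2511,.087,-.04,.035); s=cam('scene')
cv2.imwrite('pics/z20.png',cv2.resize(s['frame'][130:270,370:500],None,fx=4,fy=4,interpolation=cv2.INTER_CUBIC)[:,:,::-1])"
```

```text
time 43.15
tool_pos [0.5861 0.2506 0.1004]
tool_rot [-3.1414 -0.0012 -0.0396]
contact_force [ 0.1844  0.5734 -1.5315]
opening 0.0159
qpos [ 0.2841  0.658   1.3563 -0.0002  1.1261  1.8945]
from [0.5861 0.2506 0.1004] yaw -0.040 turn 0.000 tool delta [-0.0008 -0.0004  0.0134] rows 1 each [-0.0008 -0.0004  0.0134]
```

View pics/z20.png

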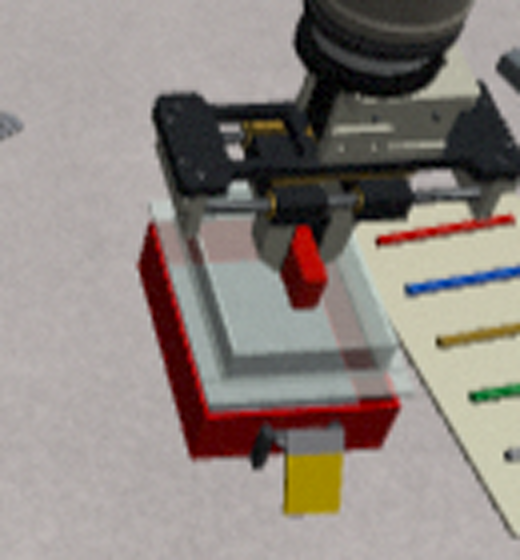

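The lid hovers squarely over the tray. Lower the last 14 mm.

Request:
step_arm(
  moves=[
    [[-0.0004,0,0.007,0],[0,0,0.004,0],[0,0,0.002,0],[0,0,0.001,0],[0,0,0,0],[0,0,0,0]],
  ],
)

```text
time: 43.7
tool_pos: [0.5852, 0.2509, 0.0857]
tool_rot: [3.142, -0.0, -0.039]
contact_force: [0.2, 1.0, -2.0]
opening: 0.0159
```

Request:
step_arm(
  moves=[
    [[0,0,0.001,0],[0,0,0,0],[0,0,0,0],[0,0,0,0]],
  ],
)

```text
time: 44.03
tool_pos: [0.5852, 0.2509, 0.0857]
tool_rot: [-3.141, -0.001, -0.039]
contact_force: [-3.2, -2.2, 5.9]
opening: 0.016
```

On the rim. Release, rise and check.

Request:
step_arm(
  moves=[
    [[0,0,-0.0008,0],[0,0,0,0],[0,0,0,0],[0,0,0,0],[0,0,0,0],[0,0,0,0]],
  ],
  hand=0.5,
)

```text
time: 44.53
tool_pos: [0.5852, 0.2509, 0.0853]
tool_rot: [3.141, 0.0, -0.039]
contact_force: [0.1, -0.3, 0.6]
opening: 0.0453
```

Request:
step_arm(
  moves=[
    [[0,0,-0.02,0],[0,0,-0.04,0],[0,0,-0.04,0],[-0.04,0.01,0,0],[-0.04,0.01,0,0],[-0.04,0.01,0,0],[0,0,0,0],[0,0,0,0]],
  ],
)

```text
time: 45.2
tool_pos: [0.4619, 0.2253, 0.1857]
tool_rot: [3.141, 0.001, -0.038]
contact_force: [0.4, 0.2, 0.8]
opening: 0.046
```

```bash
python3 -c "
from h import *
st();d=cam('top','t11'); s=cam('scene','s11');cam('wrist','w11')
cv2.imwrite('pics/z21.png',cv2.resize(s['frame'][150:270,370:500],None,fx=5,fy=5,interpolation=cv2.INTER_CUBIC)[:,:,::-1])"
```

```text
time 45.2
tool_pos [0.4619 0.2253 0.1857]
tool_rot [ 3.1411  0.001  -0.0385]
contact_force [0.3792 0.2143 0.8066]
opening 0.046
qpos [ 0.3046  0.36    1.6175 -0.0001  1.1652  1.9139]
```

View pics/s11.png

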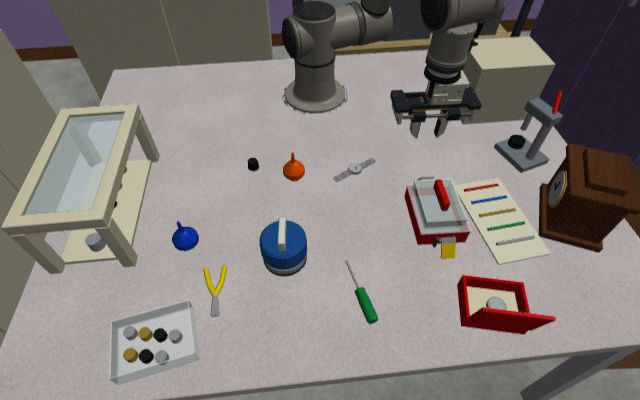

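View pics/z21.png

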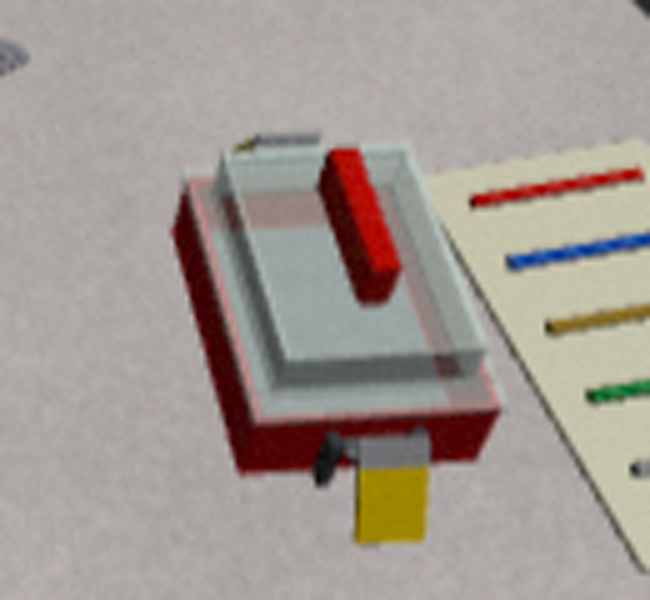

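View pics/w11.png

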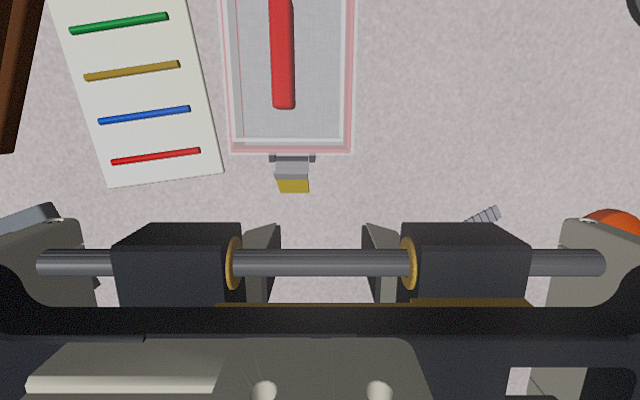

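The crate lid is square on the empty tray, the blue lid sits low and level on the pot, and the bystanders are where they were. Handing in.

```bash
python3 -c "
from cell import robot
print(robot.hand_in())"
```

```text
the job is handed in; nothing more can be done
None
```

I finished every step in order and handed the job in at about 45 s, well inside the 208 s limit. The hand-in gives no verdict.

**What I did**
- I flipped both clips open, lifted the clear lid off and set it flat on the bench. Its set-down position was about 0.19 m from the crate.
- The crate held two baskets. Both now stand in the pot, one on each side of its axis.
- I set the blue lid on the thread and turned it backward about 0.75 rad until it dropped 8 mm. I then screwed it forward to its stop and put the clear lid back on the crate.

**Last checks**
- **Blue lid:** the arm readings put its origin at about 30.6 mm, against 30 mm nominal and a limit of 31.5 mm. That is 0.6 mm higher than expected, so I gripped it again and turned further. It resisted at 1.2 N m with no more sinking, and earlier at 1.7 N m.
- **Clear lid:** it went back within about 1 mm of its original position, with its flange on the rim, and looks square in the scene and wrist pictures.
- **Bench:** the other tools look unmoved in the last scene picture, the robot touches nothing, and I saw no knock to the blue lid.
- **Forces:** the near clip press showed 55 N at the wrist after the clip snapped open. That is under the 120 N wrist limit and came through the fingertips, and I pressed the far clip more gently.

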